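# Return a seal matrix to its lever-lid case

## Robot

A 6-joint arm with a two-finger parallel gripper is mounted at the origin on the work surface. World frame = base frame: x ahead of the robot, y to its left, z up, the work surface at z = 0. Lengths are in m, angles in degrees, forces in N, time in s.
With the tool pointing down it reaches from about 0.4 to 0.825 m from the base axis. Payload 7 kg.
Tool frame: the origin (TCP) lies between the finger pads; the fingertips stand 19 mm ahead of it and the grasp point (between the pads) is the TCP; x points along the fingers, y is the direction in which the jaws open and shut, and the axes are right-handed (so a half turn about x gives the same grasp; the last joint's range is limited). The gripper opens to 88 mm and grips with 3 to 60 N. Pads are 19 mm wide; open, the fingers measure 130 mm over their backs; the gripper's body (78 mm by 193 mm) begins 47 mm behind the grasp point.
Start: joints at [-46.862, 20.546, 0.682, 0, -70.136, -16.507], TCP at [0.303, -0.603, 0.246] pointing down, gripper open.
Joint ranges: [-176.03, 176.03], [-82.01, 121.73], [-58.28, 71.71], [-173.87, 95.51], [-174.79, -0.11], [-173.66, 173.66]. Speed limits (degrees/s): [136.94, 136.94, 172.46, 180, 180, 180].

## Interface

Orientations are given as [roll, pitch, yaw] about the fixed x, y, z axes, in that order (R = Rz(yaw) Ry(pitch) Rx(roll)).
In Python, from plant import r gives the robot as it stands.
- The arm moves only by the tool send_rows, never from a script. Its argument "plan" is a list of rows, each a list of 2 entries, a list of its own where there are three numbers: the shift along the tool's x, y, z scaled (see below), then the turn, a rotation vector about the tool's x, y, z scaled (see below). A call has exactly 5 rows; each row is the pose to reach, as a shift and turn from the pose measured when the call began, along the tool's axes at that moment; what a row does not reach only later rows make up. The controller multiplies each number of a shift by 0.15 m and each number of a turn by pi/4 rad. A row lasts 1/10 s, in which the tool goes at most 50 mm and 8.59 degrees, less where a joint would pass 70% of its speed; a pose out of reach is approached as far as the arm can. A call with a number of a shift or a turn outside -1 to 1 is refused whole. A call with a gripper value outside its range is refused whole. "jaw" is the opening, from -1 (shut) to 1 (fully open), so that 0 is half open, set as the call begins (left out, the last holds). The fingers move at their own pace and stop on an object; "force" is the grip in N (left out, the last holds). Time passes only in rows, so rows that repeat a pose let the fingers close, or fill a call up. It gives the time, the measured TCP pose, the force and the opening at its end, in the units of the state.
- r.get_state(): the state, without advancing time (a new reading comes with each control period).
- r.capture(name): name is "scene" or "top" or "wrist"; returns a dict with "color" (384x512x3 uint8, red, green, blue), "range_z" (384x512 float32, m along the optical axis (not along the pixel's ray), 0 where there is no reading), "mtx" (3x3 intrinsics, pixels), "pose" (4x4, takes a point from camera to world coordinates). Camera axes: x right, y down, z forward; pixel columns grow to the right and rows downward; lengths in m; the calibration is good to about 2 mm. A picture is of the moment at which its call begins.
- r.close_job(): hands the job in, once; it reports no verdict.
Trained networks look in a picture, given as the dict that the camera call returned (one of the last four; its "shot" number tells which), for a name from the list of things; names that differ only in an ending like _2 or _b are one class to them, and where a whole thing is asked for, a point or a joint stands for the part that bears it (a point fixed in the world has none). Each returns a list of dicts, best first, with "score" (0 to 1); they miss things now and then, are a little off and sometimes report something else, mostly with a low value. They report only what shows in the picture. A call takes as long as a camera call. They do not tell look-alikes from the thing itself.
- r.find_in(picture, target): "uv" ([column, row] in pixels, amid what is visible of it).
- r.trace(picture, target): "mask" (384x512 bool, what is visible of it) and "uv" ([column, row] in pixels, amid what is visible of it).
The state is a dict: "time_s": time; "joints": joint angles; "qd": joint speeds; "joint_torque": joint torques, N m; "tcp_pos": TCP position; "eef_rot": TCP orientation; "contact_force": force on the tool from outside, world axes, zero at the start; "moment": the same for the moment, N m; "gripper_width": finger opening in m.
Only numpy, scipy, OpenCV 4.12 (cv2) and the standard library are available. Lean on these libraries where they do the work, as an engineer would, in place of code of your own. Each camera call takes 0.05 s, during which the arm holds its last target. There are 200 camera calls.

## Task

Put the round bronze seal matrix away in its case: press the end lever right down so that the glazed lid rises and stands open by itself, then set the matrix down gently, upright on the floor of the vacant cork well. Then bring the lever slowly back up, holding it back all the way so that the lid closes fully without dropping shut. Work the lid only by its lever, never touching it, and leave the other two matrices, the wax tin and the pewter weight undisturbed.

Things in the scene. Friction and masses are not known exactly. Their poses are not given: they have to be found in the camera images.
- case: Dark oak case fixed to the pine top, 180 mm deep (x) by 310 wide (y), walls 10, rim 118 above the pine top. Origin: centre of its underside; x points from its front to its back, y to its left, z up. Inside, a floor 50 above the pine top carries three cork liners in a row along y, 80 apart, centred at case x = 0. The glazed lid is hinged on the back rim; the lever is on the left (+y) end.
- lever (a joint): Lever angle, rad: 0 = up, lid shut; grows as its front is pressed; stop at 0.476, lid wide open. Pressing takes about 10 N at first, fading to none near 0.42; beyond that lid and lever go on to the stop and stay there unheld. Coming up, the plate needs lifting (6 N at first) to about 0.41; then the lid's weight drives it up, at last with 9 N, and it must be held back. No spring or damper.
- lever_plate (a point): Middle of the brass thumb plate on the lever's front end: 30 mm long (along the lever) by 40 wide (case y) by 12 thick, both sides free to pinch; a 6 mm steel bar runs back from its left edge. Its front edge is raised (0.237 rad - lever angle). Lever angle q puts it at case x = 10 - 133 cos(0.237 - q), y = 149, z = 70 + 133 sin(0.237 - q) mm: from 101 down to 39 above the pine top.
- lever_pivot (a point): Pivot of the lever on the case's left end, at case x 10, y 166, z 70 mm; its axis runs along case y. The lever plate turns about it at 133 mm, its middle about 30 mm in front of the case front.
- lid (a joint): Lid angle, rad: 0 = shut on the rim, 1.80 = wide open against its stop, leaning back 13 degrees past upright. A push rod on the case's left end links it to the lever, turning it 3.5 to 4 times as far: lever 0.014, 0.054, 0.14, 0.29, 0.39, 0.476 give lid 0.05, 0.2, 0.5, 1.0, 1.4, 1.8. Let go with the plate over 3 mm from its top, it slams.
- glazed_lid: Oak-framed clear lid, 195 mm front to back, 314 wide, 26 thick, 0.27 kg. Origin: middle of the hinge line, case x 90, z 118. Not to be touched. Shut, its top is 144 above the pine top; open, its edge is at 308.
- lid_front (a point): Middle of the lid's lower front edge; shut, it overhangs the case front by 15 mm. It rises as soon as the lever is pressed and would strike a gripper standing upright over the lever plate: lean the tool 30 to 45 degrees, fingers pointing down and towards the case's +x.
- matrix: Round bronze seal matrix to be put away, about 0.26 kg, 69 mm tall, standing on its face on the pine top to the robot's right. Round die 46 across and 11 thick, narrow neck, then a straight round grip 21 across from 42 to 64 above the foot. Origin: centre of its underside; z up along the handle.
- liner_vacant: Cork liner with the vacant well, fixed in the case at case y = -80, 0 or +80 mm: 158 (x) by 79 (y) by 28 tall. Origin: centre of its underside, on the case floor (50 above the pine top); axes as the case's. Its well, centred over the origin, is 62 by 62 and 20 deep: its floor is 8 above the origin, 58 above the pine top.
- square_matrix: Bronze matrix with a square die 42 mm wide and a turned handle 24 thick, 62 tall, standing in another well; bystander. Origin: centre of its underside.
- oval_matrix: Bronze matrix with an oval die 32 by 50 mm and a flat thumb-piece 24 wide along the die's length, 66 tall, standing in another well; bystander. Origin: centre of its underside.
- wax_tin: Dull red lidded round tin, 75 mm across, 44 tall, on the pine top to the robot's right; bystander. Tin and round matrix stand one nearer, one farther, either way round. Origin: centre of its underside.
- pewter_weight: Grey pewter weight, 54 mm across, 52 tall, 0.55 kg, on the pine top to the robot's left; bystander. Origin: centre of its underside.
There are look-alikes about, which are no part of the job. Leave any orange look-alike of the matrix alone.

How it is judged:
By the outcome, as a careful person would: the job done as asked, in the order asked, and still so for the second after the job is handed in, with the robot touching nothing.
It also fails if it takes over 72 s, if anything falls off the work surface, if the arm or the gripper's body presses on something with over 40 N, if the wrist force passes 120 N, or if a joint passes its speed limit or range.

## Working session

There is one attempt and no reset: what is moved stays moved. The work goes in short steps, Python scripts to look and compute and a tool call to move; the robot and the scene stay as the last step left them, time stands still between calls to the robot, and variables do not carry over. Pictures are saved under pics/ and viewed, about 8 in all and at most 12, crops included, and the job is handed in when it is done.

Besides the shell and the picture viewer there is one more tool, called by a JSON object that holds its "name" and its "arguments", one argument or row to a line. send_rows: Moves the arm, as the interface text tells. Its arguments: {"type":"object","properties":{"plan":{"type":"array"},"jaw":{"type":"number"},"force":{"type":"number"}},"required":["plan"]}

```bash
ls; mkdir -p pics
cat > h.py <<'E'
import numpy as np,cv2
from scipy.spatial.transform import Rotation as R
from plant import r
def P(c,u,v,z=None):
    K=c["mtx"];z=c["range_z"][int(round(v)),int(round(u))] if z is None else z
    p=np.array([(u-K[0,2])/K[0,0]*z,(v-K[1,2])/K[1,1]*z,z,1]);return (c["pose"]@p)[:3]
def cloud(c,m=None):
    K=c["mtx"];Z=c["range_z"];m=(Z>0) if m is None else (m&(Z>0))
    v,u=np.nonzero(m);z=Z[v,u]
    p=np.stack([(u-K[0,2])/K[0,0]*z,(v-K[1,2])/K[1,1]*z,z,np.ones_like(z)]);return (c["pose"]@p)[:3].T
def save(c,n): cv2.imwrite("pics/"+n+".png",c["color"][:,:,::-1])
E
python3 - <<'E'
from h import *
s=r.get_state();print({k:np.round(v,3) for k,v in s.items()})
ims=[]
for n in("top","scene"):
    c=r.capture(n);ims.append(c["color"])
    for t in("case","lever_plate","glazed_lid","matrix","liner_vacant","square_matrix","oval_matrix","wax_tin","pewter_weight"):
        for d in r.trace(c,t)[:3]:
            q=cloud(c,d["mask"])
            print(n,t,round(d["score"],2),np.round(d["uv"]),len(q),np.round(np.median(q,0),3) if len(q) else "",np.round([q.min(0),q.max(0)],3).tolist() if len(q) else "")
cv2.imwrite("pics/a.png",cv2.resize(np.vstack(ims),None,fx=.78,fy=.78)[:,:,::-1])
E
```

```text
pics
{'time_s': np.float64(0.0), 'joints': array([-4.6864e+01,  2.0592e+01,  6.3400e-01, -2.2000e-02, -7.0139e+01,
       -1.6508e+01]), 'qd': array([-0.03 ,  0.051,  0.027,  0.013, -0.026,  0.021]), 'joint_torque': array([ 1.0000e-03, -5.8272e+01,  2.9307e+01,  6.9970e+00,  7.0000e-03,
       -0.0000e+00]), 'tcp_pos': array([ 0.302, -0.603,  0.245]), 'eef_rot': array([ 94.621,  89.902, 121.242]), 'contact_force': array([-0.319, -0.118,  0.727]), 'moment': array([ 0.03 , -0.001, -0.009]), 'gripper_width': np.float64(0.087)}
top case 0.93 [242. 145.] 9045 [0.665 0.025 0.142] [[0.514, -0.17, -0.01], [0.844, 0.221, 0.154]]
top lever_plate 0.88 [191. 192.] 304 [0.545 0.16  0.105] [[0.514, 0.122, -0.004], [0.738, 0.22, 0.149]]
top lever_plate 0.61 [366. 228.] 196 [ 0.437 -0.331  0.018] [[0.416, -0.358, 0.002], [0.46, -0.315, 0.076]]
top glazed_lid 0.92 [240. 142.] 8545 [0.67  0.02  0.142] [[0.545, -0.161, -0.01], [0.843, 0.214, 0.154]]
top matrix 0.68 [364. 234.] 210 [ 0.436 -0.331  0.018] [[0.416, -0.362, -0.004], [0.46, -0.315, 0.076]]
top matrix 0.68 [394. 232.] 215 [ 0.436 -0.421  0.0
[... 629 characters left out ...]
0.008 0.141] [[0.521, -0.15, -0.007], [0.8, 0.287, 0.151]]
scene matrix 0.62 [131. 269.] 213 [ 0.443 -0.427  0.017] [[0.408, -0.447, -0.005], [0.46, -0.403, 0.072]]
scene matrix 0.56 [152. 248.] 209 [ 0.445 -0.338  0.016] [[0.418, -0.357, -0.003], [0.464, -0.31, 0.074]]
scene matrix 0.49 [131. 235.] 182 [ 0.358 -0.344  0.018] [[0.327, -0.364, -0.007], [0.374, -0.319, 0.071]]
scene wax_tin 0.64 [179. 274.] 600 [ 0.59  -0.349  0.043] [[0.531, -0.383, -0.005], [0.624, -0.3, 0.051]]
scene pewter_weight 0.72 [280. 189.] 6239 [0.68  0.008 0.14 ] [[0.503, -0.15, -0.007], [0.8, 0.295, 0.151]]
scene pewter_weight 0.71 [289. 103.] 166 [0.47  0.406 0.03 ] [[0.441, 0.387, -0.005], [0.491, 0.437, 0.057]]
```

View pics/a.png

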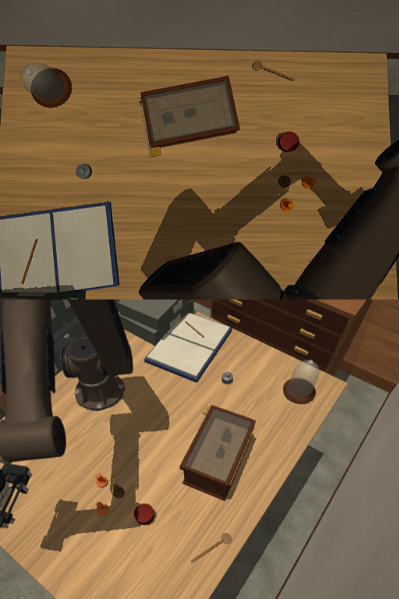

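Run:
```python
from h import *
# case pose from lid top (z 144) seen in both cameras; plate; colours of the three matrices
for n in("top","scene"):
    c=r.capture(n)
    d=r.trace(c,"case")[0];q=cloud(c,d["mask"]);
    a=cloud(c); a=a[(a[:,2]>.132)&(a[:,2]<.156)&(a[:,0]>.48)&(a[:,0]<.85)&(abs(a[:,1]-.02)<.24)]
    print(n,len(a),cv2.minAreaRect((a[:,:2]*1000).astype(np.float32)))
    for t in("matrix",):
        for d in r.trace(c,t)[:4]:
            q=cloud(c,d["mask"]);top=q[q[:,2]>.055]
            print(np.round(d["uv"]),"col",np.median(c["color"][d["mask"]],0),"top",len(top),np.round(top.mean(0),3) if len(top) else "")
    if n=="top":
        d=r.trace(c,"lever_plate")[0];q=cloud(c,d["mask"]);k=q[(q[:,2]>.085)&(q[:,2]<.122)&(q[:,0]<.58)]
        print("plate",len(k),np.round(k.mean(0),3),np.round([k.min(0),k.max(0)],3).tolist(),cv2.minAreaRect((k[:,:2]*1000).astype(np.float32)))
    print("table z",np.round(np.median(cloud(c)[:,2][cloud(c)[:,2]<.02]),4))
```

```text
top 8288 ((672.0018310546875, 20.874740600585938), (196.3919219970703, 316.5101318359375), 12.31895637512207)
[368. 184.] col [87. 23. 17.] top 0 
[370. 261.] col [133.  56.   0.] top 47 [ 0.351 -0.343  0.067]
[365. 233.] col [29. 18.  6.] top 45 [ 0.438 -0.336  0.067]
[396. 233.] col [75. 30.  0.] top 50 [ 0.436 -0.426  0.067]
plate 189 [0.537 0.146 0.106] [[0.515, 0.122, 0.088], [0.579, 0.173, 0.117]] ((550.4373779296875, 146.73789978027344), (67.4863052368164, 39.6468620300293), 14.066030502319336)
table z -0.0004
scene 5838 ((671.9099731445312, 24.32037353515625), (195.63265991210938, 318.62994384765625), 12.149012565612793)
[130. 266.] col [107.  51.  20.] top 47 [ 0.44  -0.425  0.066]
[132. 232.] col [174.5  88.5  38. ] top 35 [ 0.355 -0.342  0.066]
[280. 196.] col [94. 81. 67.] top 6653 [0.681 0.003 0.136]
table z -0.0025
```

The frame shows the case with its plate at front left, two matrices in the left and middle wells, and the right well vacant. The dark bronze matrix is at about (0.438, -0.337), between two orange look-alikes. The tin is farther out. The lever comes first.

```bash
cat >> h.py <<'E'
PSI=np.radians(12.2); C0=np.array([.6793,.0235,0]); RC=R.from_euler('z',PSI)
def cw(p): return C0+RC.apply(np.array(p,float)/1000)   # case mm -> world
def ori(lean,sgn=1,yaw=PSI):  # tool x down, leaned lean deg towards +x of yaw
    l=np.radians(lean);ex=np.array([np.sin(l)*np.cos(yaw),np.sin(l)*np.sin(yaw),-np.cos(l)]);ey=sgn*np.array([-np.sin(yaw),np.cos(yaw),0])
    return R.from_matrix(np.stack([ex,ey,np.cross(ex,ey)],1))
def now():
    s=r.get_state();return np.array(s["tcp_pos"]),R.from_euler('xyz',s["eef_rot"],degrees=True)
def plate(q): a=.237-q; return np.array([10-133*np.cos(a),149,70+133*np.sin(a)])
def row(p0,o0,p,o):
    return [np.round(o0.inv().apply(p-p0)/.15,3).tolist(),np.round((o0.inv()*o).as_rotvec()/(np.pi/4),3).tolist()]
def seg(p0,o0,p1,o1):
    "split straight move into calls of 5 rows; prints end-of-call row(s)"
    from math import ceil
    d=np.abs(o0.inv().apply(p1-p0)).max();n=max(np.linalg.norm(p1-p0)/.04,np.degrees((o0.inv()*o1).magnitude())/7.5,d/.14*5,.01)
    N=ceil(n/5);rv=(o0.inv()*o1).as_rotvec()
    for k in range(N):
        a,b=k/N,(k+1)/N;f=lambda t:(p0+(p1-p0)*t,o0*R.from_rotvec(rv*t))
        print([row(*f(a),*f(a+(b-a)*j/5)) for j in range(1,6)])
E
python3 - <<'E'
from h import *
p,o=now();print(np.round(o.as_matrix(),2))
for s in(1,-1):print(s,np.degrees((o.inv()*ori(45,s)).magnitude()))
o1=min((ori(45,s) for s in(1,-1)),key=lambda x:(o.inv()*x).magnitude())
ap=cw(plate(0))-.09*o1.as_matrix()[:,0];print(ap,cw(plate(0)))
seg(p,o,ap+[0,0,.03],o1)
E
```

```text
[[-0.   -0.45  0.89]
 [ 0.    0.89  0.45]
 [-1.    0.   -0.  ]]
1 47.14303057949041
-1 166.6747690786087
[0.46902191 0.13047905 0.16486635] [0.53122427 0.14392768 0.10122674]
[[[0.014, 0.155, 0.127], [0.012, -0.04, -0.005]], [[0.027, 0.31, 0.255], [0.024, -0.08, -0.01]], [[0.041, 0.465, 0.382], [0.036, -0.119, -0.015]], [[0.054, 0.62, 0.51], [0.049, -0.159, -0.02]], [[0.068, 0.775, 0.637], [0.061, -0.199, -0.025]]]
[[[0.029, 0.161, 0.116], [0.012, -0.04, -0.005]], [[0.059, 0.323, 0.233], [0.024, -0.08, -0.01]], [[0.088, 0.484, 0.349], [0.036, -0.119, -0.015]], [[0.118, 0.645, 0.466], [0.049, -0.159, -0.02]], [[0.147, 0.806, 0.582], [0.061, -0.199, -0.025]]]
[[[0.043, 0.167, 0.103], [0.012, -0.04, -0.005]], [[0.087, 0.335, 0.206], [0.024, -0.08, -0.01]], [[0.13, 0.502, 0.309], [0.036, -0.119, -0.015]], [[0.174, 0.669, 0.412], [0.049, -0.159, -0.02]], [[0.217, 0.836, 0.515], [0.061, -0.199, -0.025]]]
[[[0.055, 0.173, 0.087], [0.012, -0.04, -0.005]], [[0.11, 0.346, 0.174], [0.024, -0.08, -0.01]], [[0.165, 0.518, 0.261], [0.036, -0.119, -0.015]], [[0.22, 0.691, 0.348], [0.049, -0.159, -0.02]], [[0.274, 0.864, 0.435], [0.061, -0.199, -0.025]]]
[[[0.064, 0.178, 0.069], [0.012, -0.04, -0.005]], [[0.127, 0.355, 0.139], [0.024, -0.08, -0.01]], [[0.191, 0.533, 0.208], [0.036, -0.119, -0.015]], [[0.255, 0.711, 0.278], [0.049, -0.159, -0.02]], [[0.318, 0.889, 0.347], [0.061, -0.199, -0.025]]]
```

{"name": "send_rows", "arguments": {
  "plan": [
    [[0.014, 0.155, 0.127], [0.012, -0.04, -0.005]],
    [[0.027, 0.31, 0.255], [0.024, -0.08, -0.01]],
    [[0.04, 0.465, 0.38], [0.036, -0.12, -0.015]],
    [[0.054, 0.62, 0.51], [0.05, -0.16, -0.02]],
    [[0.068, 0.775, 0.637], [0.06, -0.2, -0.025]]
  ],
  "jaw": 1,
  "force": 40
}}

```text
time_s: 1.85
tcp_pos: [0.336, -0.4555, 0.2354]
eef_rot: [-5.8, 80.9, 18.1]
contact_force: [1.2, -0.4, 0.1]
gripper_width: 0.0877
```

{"name": "send_rows", "arguments": {
  "plan": [
    [[0.03, 0.16, 0.116], [0.012, -0.04, -0.005]],
    [[0.06, 0.323, 0.233], [0.024, -0.08, -0.01]],
    [[0.088, 0.484, 0.35], [0.036, -0.12, -0.015]],
    [[0.118, 0.645, 0.466], [0.05, -0.16, -0.02]],
    [[0.147, 0.806, 0.582], [0.06, -0.2, -0.025]]
  ]
}}

```text
time_s: 2.35
tcp_pos: [0.3695, -0.3078, 0.2257]
eef_rot: [-4.5, 71.7, 16.7]
contact_force: [0.8, 0.0, -0.1]
gripper_width: 0.0873
```

{"name": "send_rows", "arguments": {
  "plan": [
    [[0.043, 0.167, 0.103], [0.012, -0.04, -0.005]],
    [[0.087, 0.335, 0.206], [0.024, -0.08, -0.01]],
    [[0.13, 0.5, 0.31], [0.036, -0.12, -0.015]],
    [[0.174, 0.67, 0.412], [0.05, -0.16, -0.02]],
    [[0.217, 0.836, 0.515], [0.06, -0.2, -0.025]]
  ]
}}

```text
time_s: 2.85
tcp_pos: [0.4032, -0.1601, 0.2164]
eef_rot: [-3.0, 62.5, 15.2]
contact_force: [0.6, 0.8, 0.7]
gripper_width: 0.0874
```

{"name": "send_rows", "arguments": {
  "plan": [
    [[0.055, 0.173, 0.087], [0.012, -0.04, -0.005]],
    [[0.11, 0.346, 0.174], [0.024, -0.08, -0.01]],
    [[0.165, 0.518, 0.26], [0.036, -0.12, -0.015]],
    [[0.22, 0.69, 0.348], [0.05, -0.16, -0.02]],
    [[0.274, 0.864, 0.435], [0.06, -0.2, -0.025]]
  ]
}}

```text
time_s: 3.35
tcp_pos: [0.4502, -0.027, 0.224]
eef_rot: [1.3, 54.2, 17.4]
contact_force: [0.2, 0.5, 0.4]
gripper_width: 0.0879
```

{"name": "send_rows", "arguments": {
  "plan": [
    [[0.064, 0.178, 0.07], [0.012, -0.04, -0.005]],
    [[0.127, 0.355, 0.14], [0.024, -0.08, -0.01]],
    [[0.19, 0.533, 0.208], [0.036, -0.12, -0.015]],
    [[0.255, 0.71, 0.278], [0.05, -0.16, -0.02]],
    [[0.318, 0.889, 0.347], [0.06, -0.2, -0.025]]
  ]
}}

```text
time_s: 3.85
tcp_pos: [0.5128, 0.0697, 0.2838]
eef_rot: [5.8, 49.2, 20.0]
contact_force: [0.5, -1.3, -0.0]
gripper_width: 0.0877
```

Run:
```python
from h import *
s=r.get_state();print(np.round(s["joints"],1))
p,o=now()
for l in(30,35,45):
  ap=cw(plate(0))-.09*ori(l).as_matrix()[:,0];print(l,np.round(ap,3),np.linalg.norm(ap[:2]))
c=r.capture("wrist");save(c,"w1")
for d in r.trace(c,"lever_plate")[:2]:
    q=cloud(c,d["mask"]);print(d["score"],d["uv"],np.round(np.median(q,0),3),np.round([q.min(0),q.max(0)],3).tolist())
```

```text
[  29.5  -17.   -58.2   37.   -10.4 -139.7]
30 [0.487 0.134 0.179] 0.5054419637104
35 [0.481 0.133 0.175] 0.49883069678133474
45 [0.469 0.13  0.165] 0.48683296239770724
0.62 [320.4, 85.5] [0.524 0.143 0.106] [[0.51, 0.121, -0.002], [0.621, 0.229, 0.111]]
```

View pics/w1.png

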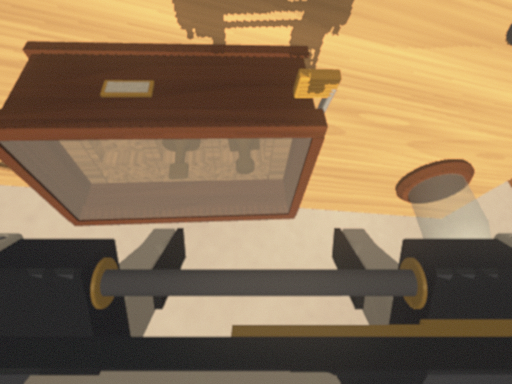

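Run:
```python
from h import *
p,o=now()
o1=ori(32);t=cw(plate(0)+[-6,0,0])-.010*o1.as_matrix()[:,0];print(np.round(t,4))
seg(p,o,t+[0,0,.07],o1)
```

```text
[0.5202 0.1415 0.1097]
[[[0.133, 0.08, -0.07], [0.002, 0.039, -0.023]], [[0.266, 0.159, -0.141], [0.005, 0.078, -0.045]], [[0.4, 0.239, -0.211], [0.007, 0.117, -0.068]], [[0.533, 0.318, -0.282], [0.01, 0.156, -0.091]], [[0.666, 0.398, -0.352], [0.012, 0.195, -0.113]]]
```

{"name": "send_rows", "arguments": {
  "plan": [
    [[0.13, 0.08, -0.07], [0.002, 0.04, -0.023]],
    [[0.266, 0.16, -0.14], [0.005, 0.078, -0.045]],
    [[0.4, 0.24, -0.21], [0.007, 0.117, -0.068]],
    [[0.533, 0.318, -0.282], [0.01, 0.156, -0.09]],
    [[0.666, 0.398, -0.352], [0.012, 0.195, -0.113]]
  ]
}}

```text
time_s: 4.45
tcp_pos: [0.5309, 0.1416, 0.2016]
eef_rot: [0.7, 60.2, 13.0]
contact_force: [0.3, 0.2, 0.8]
gripper_width: 0.0873
```

Run:
```python
from h import *
s=r.get_state();print(np.round(s["joints"],1),s["tcp_pos"],s["eef_rot"])
p,o=now();o1=ori(32);t=cw(plate(0)+[-6,0,0])-.010*o1.as_matrix()[:,0]
print(np.round(p-t,4));seg(p,o,t,o1)
```

```text
[  33.9   -4.1  -58.2   53.2  -12.8 -161.5] [0.53094965 0.14162642 0.20163642] [ 0.70515148 60.2129368  13.01297256]
[0.0108 0.0001 0.0919]
[[[0.099, 0.002, -0.073], [-0.0, -0.01, -0.002]], [[0.199, 0.004, -0.146], [-0.0, -0.02, -0.004]], [[0.298, 0.007, -0.219], [-0.0, -0.03, -0.005]], [[0.398, 0.009, -0.292], [-0.0, -0.039, -0.007]], [[0.497, 0.011, -0.365], [-0.0, -0.049, -0.009]]]
```

```bash
cat > fk.py <<'E'
from h import *
from scipy.optimize import least_squares
D=[([-46.864,20.592,.634,-.022,-70.139,-16.508],[.302,-.603,.245],[94.621,89.902,121.242]),
([29.5,-17,-58.2,37,-10.4,-139.7],[.5128,.0697,.2838],[5.8,49.2,20.0]),
([33.9,-4.1,-58.2,53.2,-12.8,-161.5],[.53095,.14163,.20164],[.705,60.213,13.013])]
def fk(j,k,s4=1,s6=1):
    a0,h,a,e,b,y,d,w=k;E=R.from_euler;j=np.radians(j)
    Q=E('z',j[0]);p=Q.apply([a0,0,h]);Q=Q*E('y',j[1]);p=p+Q.apply([0,0,a]);Q=Q*E('y',-j[2]);p=p+Q.apply([b,y,e])
    Q=Q*E('x',s4*j[3])*E('y',-j[4]);p=p+Q.apply([d,w,0]);return p,Q*E('x',s6*j[5])
E
python3 - <<'E'
from fk import *
for s4 in(1,-1):
  for s6 in(1,-1):
    A=[]
    for j,p,e in D:
        Q=fk(j,np.zeros(8),s4,s6)[1];A.append((Q.inv()*R.from_euler('xyz',e,degrees=True)).as_rotvec(degrees=True).round(1).tolist())
    print(s4,s6,A)
E
```

```text
1 1 [[-57.0, -0.0, 0.0], [115.6, 10.5, -10.4], [126.4, 17.9, -17.9]]
1 -1 [[-90.0, -0.0, 0.0], [-162.3, -17.8, 1.4], [162.6, 26.4, -13.2]]
-1 1 [[-57.0, -0.0, -0.0], [-170.7, 0.1, -0.1], [-127.0, 0.0, -0.0]]
-1 -1 [[-90.0, -0.0, -0.0], [-90.1, 0.1, -0.0], [-90.0, 0.0, -0.0]]
```

```bash
cat >> fk.py <<'E'
T6=R.from_euler('x',-90,degrees=True)
pr=np.array([0,.3,.4,.02,.4,-.1,.3,-.1])
def FK(j,k):
    p,Q=fk(j,k,-1,-1);return p,Q*T6
k=least_squares(lambda k:np.r_[np.concatenate([(FK(j,k)[0]-p)*1000 for j,p,e in D]),(k-pr)*2],pr).x
LO=np.array([-176,-82,-58.2,-173.8,-174.7,-.0]);HI=np.array([176,121.7,71.7,95.5,-.2,173]);LO[5]=-173.6
def ik(p,o,n=40,seed=0):
    g=np.random.default_rng(seed);best=[]
    for i in range(n):
        x0=g.uniform(LO,HI)
        f=lambda j:np.r_[(FK(j,k)[0]-p)*100,(FK(j,k)[1].inv()*o).as_rotvec()*20]
        s=least_squares(f,x0,bounds=(LO,HI));best.append((s.cost,s.x))
    best.sort(key=lambda t:t[0]);return best
E
python3 - <<'E'
from fk import *
print(k.round(3),[((FK(j,k)[0]-p)*1000).round(1).tolist() for j,p,e in D])
for l in(25,32,40):
  for sg in(1,-1):
    o=ori(l,sg);t=cw(plate(0)+[-6,0,0])-.01*o.as_matrix()[:,0]
    for c,j in ik(t,o,25)[:3]:print(l,sg,round(c,3),j.round(0))
E
```

```text
[ 0.001  0.2    0.599 -0.     0.464 -0.     0.357 -0.192] [[0.1, 0.1, 0.0], [0.1, -0.2, -0.0], [-0.1, 0.1, 0.0]]
25 1 0.85 [  33.    5.  -58.   48.   -9. -158.]
25 1 0.85 [  33.    5.  -58.   48.   -9. -158.]
25 1 0.85 [  33.    5.  -58.   48.   -9. -158.]
25 -1 0.85 [ 33.   5. -58.  48.  -9.  22.]
25 -1 0.85 [ 33.   5. -58.  48.  -9.  22.]
25 -1 0.85 [ 33.   5. -58.  48.  -9.  22.]
32 1 5.798 [  -5.    6.  -50. -174.   -0.   98.]
32 1 5.798 [  -5.    6.  -50. -174.   -0.   98.]
32 1 5.798 [  -5.    6.  -50. -174.   -0.   98.]
32 -1 5.798 [  -5.    6.  -50. -174.   -0.  -82.]
32 -1 5.798 [  -5.    6.  -50. -174.   -0.  -82.]
32 -1 5.798 [  -5.    6.  -50. -174.   -0.  -82.]
40 1 3.328 [   4.    6.  -39. -119.   -2.   34.]
40 1 3.328 [   4.    6.  -39. -119.   -2.   34.]
40 1 3.328 [   4.    6.  -39. -119.   -2.   34.]
40 -1 3.328 [   4.    6.  -39. -119.   -2. -146.]
40 -1 3.328 [   4.    6.  -39. -119.   -2. -146.]
40 -1 3.328 [   4.    6.  -39. -119.   -2. -146.]
```

Run:
```python
from fk import *
for q in(0,.476):
 for l in(15,20,25,28,45,52,60):
    o=ori(l);t=cw(plate(q)+[-6,0,0])-.01*o.as_matrix()[:,0]
    B=ik(t,o,24);out=[]
    for c,j in B:
        if all(np.abs(j-x[1]).max()>5 for x in out): out.append((c,j))
    print(q,l,[(round(c,3),j.round(0).tolist()) for c,j in out[:3]],flush=True)
```

```text
0 15 [(np.float64(0.0), [40.0, 8.0, -45.0, 17.0, -25.0, -132.0]), (np.float64(13.984), [30.0, 10.0, -58.0, 74.0, -14.0, 173.0]), (np.float64(23.676), [-5.0, 8.0, -50.0, -174.0, -0.0, 100.0])]
0 20 [(np.float64(0.0), [37.0, 6.0, -55.0, 39.0, -13.0, -152.0]), (np.float64(11.553), [30.0, 9.0, -58.0, 74.0, -14.0, 173.0]), (np.float64(15.212), [-5.0, 7.0, -50.0, -174.0, -0.0, 99.0])]
0 25 [(np.float64(0.85), [33.0, 5.0, -58.0, 48.0, -9.0, -158.0]), (np.float64(9.415), [-5.0, 7.0, -50.0, -174.0, -0.0, 99.0]), (np.float64(11.877), [30.0, 9.0, -58.0, 74.0, -14.0, 173.0])]
0 28 [(np.float64(2.572), [33.0, 5.0, -58.0, 47.0, -8.0, -156.0]), (np.float64(7.222), [-5.0, 6.0, -50.0, -174.0, -0.0, 98.0]), (np.float64(13.395), [30.0, 8.0, -58.0, 74.0, -14.0, 173.0])]
0 45 [(np.float64(0.526), [10.0, 5.0, -37.0, -103.0, -1.0, 15.0]), (np.float64(40.823), [30.0, 7.0, -58.0, 75.0, -15.0, 173.0]), (np.float64(94.496), [176.0, -82.0, -58.0, -15.0, -162.0, 87.0])]
0 52 [(np.float64(0.0), [-10.0, 8.0, -48.0, -130.0, -23.0, 57.0]), (np.float64(0.802), [13.0, 4.0, -37.0, -97.0, -0.0, 7.0]), (np.float64(61.437
[... 911 characters left out ...]
64(7.045), [35.0, 13.0, -51.0, 6.0, -1.0, -117.0]), (np.float64(14.016), [14.0, 15.0, -58.0, 95.0, -1.0, 173.0])]
0.476 45 [(np.float64(0.0), [-11.0, 17.0, -48.0, -136.0, -23.0, 65.0]), (np.float64(0.564), [13.0, 12.0, -36.0, -97.0, -0.0, 7.0]), (np.float64(53.258), [16.0, 13.0, -58.0, 95.0, -4.0, 170.0])]
0.476 52 [(np.float64(0.001), [-20.0, 26.0, -58.0, -146.0, -47.0, 86.0]), (np.float64(5.72), [13.0, 11.0, -36.0, -95.0, -0.0, 5.0]), (np.float64(78.446), [18.0, 13.0, -58.0, 95.0, -7.0, 167.0])]
0.476 60 [(np.float64(1.634), [-24.0, 33.0, -58.0, -140.0, -58.0, 89.0]), (np.float64(18.272), [13.0, 11.0, -36.0, -94.0, -0.0, 3.0]), (np.float64(113.14), [23.0, 13.0, -58.0, 95.0, -14.0, 161.0])]
```

```bash
cat >> fk.py <<'E'
def ikn(p,o,x0):
    f=lambda j:np.r_[(FK(j,k)[0]-p)*1000,(FK(j,k)[1].inv()*o).as_rotvec()*200]
    s=least_squares(f,np.clip(x0,LO+.01,HI-.01),bounds=(LO,HI),x_scale=10.);return s.cost,s.x
def wr(j): p,Q=FK(j,k);Q0=Q*T6.inv()*R.from_euler('x',np.radians(j[5]));return p-Q0.apply([k[6],0,0]),p-Q0.apply([k[6],k[7],0])
E
python3 - <<'E'
from fk import *
for sg,j6 in((1,60),(-1,-120)):
 for l in(46,49,52):
  j=np.array([-11,17,-48,-132,-23,j6])
  for q in(.476,.35,.24,.12,0):
    o=ori(l,sg);t=cw(plate(q)+[-5,0,0])-.008*o.as_matrix()[:,0]
    c,j=ikn(t,o,j);print(sg,l,q,round(c,2),j.round(0).tolist(),np.round(wr(j),2).tolist())
  for dx,dz in((-40,40),(-60,60),(-20,80),(0,120)):
    c,j2=ikn(cw(plate(0)+[-5+dx,0,dz])-.008*o.as_matrix()[:,0],o,j);print('   pre',dx,dz,round(c,2),j2.round(0).tolist())
E
```

```text
1 46 0.476 0.0 [-13.0, 18.0, -50.0, -139.0, -27.0, 70.0] [[0.27, 0.09, 0.29], [0.35, -0.08, 0.34]]
1 46 0.35 0.0 [-9.0, 14.0, -46.0, -132.0, -21.0, 59.0] [[0.27, 0.09, 0.31], [0.37, -0.06, 0.38]]
1 46 0.24 0.0 [-4.0, 10.0, -42.0, -123.0, -14.0, 45.0] [[0.27, 0.09, 0.32], [0.39, -0.03, 0.42]]
1 46 0.12 0.73 [11.0, 7.0, -37.0, -101.0, -1.0, 12.0] [[0.27, 0.09, 0.34], [0.4, 0.07, 0.47]]
1 46 0 21.88 [10.0, 5.0, -37.0, -102.0, -1.0, 13.0] [[0.26, 0.09, 0.34], [0.39, 0.07, 0.48]]
   pre -40 40 208.14 [10.0, -3.0, -41.0, -104.0, -0.0, 15.0]
   pre -60 60 406.58 [10.0, -7.0, -43.0, -106.0, -0.0, 17.0]
   pre -20 80 580.72 [8.0, -5.0, -40.0, -112.0, -0.0, 25.0]
   pre 0 120 944.92 [-4.0, -8.0, -50.0, -174.0, -0.0, 95.0]
1 49 0.476 0.0 [-16.0, 22.0, -54.0, -144.0, -37.0, 79.0] [[0.26, 0.08, 0.28], [0.32, -0.09, 0.3]]
1 49 0.35 0.0 [-15.0, 17.0, -52.0, -139.0, -32.0, 72.0] [[0.25, 0.08, 0.29], [0.33, -0.09, 0.34]]
1 49 0.24 0.0 [-12.0, 13.0, -49.0, -135.0, -26.0, 64.0] [[0.25, 0.08, 0.31], [0.34, -0.07, 0.37]]
1 49 0.12 0.0 [-8.0, 9.0, -46.0, -128.0, -19.0, 53.0] [[0.25, 0.08, 0.33], [0.36, -0
[... 2600 characters left out ...]
0, -48.0, -94.0] [[0.25, 0.08, 0.26], [0.29, -0.1, 0.27]]
-1 52 0.35 0.0 [-18.0, 21.0, -56.0, -143.0, -42.0, -99.0] [[0.24, 0.08, 0.28], [0.3, -0.1, 0.3]]
-1 52 0.24 0.0 [-17.0, 17.0, -54.0, -140.0, -36.0, -105.0] [[0.24, 0.08, 0.29], [0.31, -0.09, 0.33]]
-1 52 0.12 0.0 [-14.0, 12.0, -51.0, -136.0, -30.0, -113.0] [[0.24, 0.08, 0.31], [0.32, -0.08, 0.37]]
-1 52 0 0.0 [-10.0, 9.0, -48.0, -131.0, -24.0, -122.0] [[0.25, 0.08, 0.33], [0.34, -0.06, 0.41]]
   pre -40 40 0.59 [12.0, -3.0, -41.0, -99.0, -0.0, -171.0]
   pre -60 60 44.19 [12.0, -8.0, -43.0, -100.0, -0.0, -169.0]
   pre -20 80 113.46 [11.0, -5.0, -40.0, -102.0, -0.0, -168.0]
   pre 0 120 395.92 [10.0, -7.0, -38.0, -106.0, -0.0, -162.0]
```

```bash
cat >> fk.py <<'E'
def pts(j):
    p,Q=FK(j,k);L=[[.019,s*.06,t*.012] for s in(1,-1) for t in(1,-1)]+[[-b,s*.097,t*.045] for b in(.047,.15) for s in(1,-1) for t in(1,-1)]
    return p,Q,np.vstack([p+Q.apply(np.array(L)),wr(j)])
def inC(w): return RC.inv().apply(w-C0)*1000
E
python3 - <<'E'
from fk import *
c=r.capture("wrist");p,o=now();print("cam in tool",o.inv().apply(c["pose"][:3,3]-p).round(3), o.inv().apply(c["pose"][:3,2]).round(2))
j0=np.array(r.get_state()["joints"]);print(FK(j0,k)[0]-p)
jt=np.array([-8,8,-46,-129,-21,55.])
ct,jt=ikn(cw(plate(0)+[-5,0,0])-.008*ori(51).as_matrix()[:,0],ori(51),jt);print("top",ct,jt.round(1))
for l,dx,dz in((51,-50,0),(51,-60,20),(56,-60,20),(60,-50,40),(60,-70,40),(65,-70,40)):
    o1=ori(l);cc,j=ikn(cw(plate(0)+[-5+dx,0,dz])-.008*o1.as_matrix()[:,0],o1,jt);print(l,dx,dz,round(cc,3),j.round(0).tolist())
    if l==60 and dx==-70: jp=j
print("transition")
for t in np.linspace(0,1,13):
    j=j0+(jp-j0)*t; j[1]-=18*np.sin(np.pi*t); j[4]-=25*np.sin(np.pi*t)
    p,Q,W=pts(j);print(round(t,2),j.round(0).tolist(),p.round(3),"minz",W[:,2].min().round(3),"case xmax",inC(W)[:,0].max().round(0),"z there",W[inC(W)[:,0].argmax(),2].round(2))
E
```

```text
cam in tool [-0.141 -0.003 -0.085] [0.95 0.   0.31]
[-2.99016292e-04 -1.90530155e-05 -1.62947800e-04]
top 4.851785864013311e-25 [  -8.1    7.6  -45.8 -127.9  -20.    52.8]
51 -50 0 0.0 [-10.0, 3.0, -50.0, -124.0, -21.0, 50.0]
51 -60 20 0.0 [1.0, -3.0, -46.0, -111.0, -10.0, 28.0]
56 -60 20 0.0 [-17.0, 2.0, -55.0, -127.0, -31.0, 58.0]
60 -50 40 0.0 [-20.0, 2.0, -57.0, -129.0, -36.0, 62.0]
60 -70 40 0.0 [-21.0, -0.0, -58.0, -126.0, -36.0, 60.0]
65 -70 40 82.969 [-25.0, 2.0, -58.0, -123.0, -42.0, 61.0]
transition
0.0 [34.0, -4.0, -58.0, 53.0, -13.0, -162.0] [0.531 0.144 0.199] minz 0.176 case xmax -99.0 z there 0.19
0.08 [29.0, -8.0, -58.0, 39.0, -21.0, -143.0] [0.498 0.016 0.194] minz 0.167 case xmax -153.0 z there 0.25
0.17 [25.0, -12.0, -58.0, 24.0, -29.0, -125.0] [ 0.425 -0.074  0.17 ] minz 0.142 case xmax -235.0 z there 0.22
0.25 [20.0, -16.0, -58.0, 9.0, -36.0, -106.0] [ 0.333 -0.114  0.137] minz 0.112 case xmax -330.0 z there 0.19
0.33 [16.0, -18.0, -58.0, -6.0, -42.0, -88.0] [ 0.244 -0.103  0.103] minz 0.078 case xmax -412.0 z there 0.15
0.42 [11.0, -20.0, -58.0, -21.0, -47.0, -69.0] [ 0.176 -0.053  0.08 ] minz 0.045 case xmax -459.0 z there 0.11
0.5 [6.0, -20.0, -58.0, -36.0, -49.0, -51.0] [0.139 0.02  0.073] minz 0.029 case xmax -473.0 z there 0.09
0.58 [2.0, -19.0, -58.0, -51.0, -50.0, -33.0] [0.138 0.097 0.081] minz 0.033 case xmax -456.0 z there 0.09
0.67 [-3.0, -17.0, -58.0, -66.0, -50.0, -14.0] [0.171 0.162 0.102] minz 0.055 case xmax -415.0 z there 0.11
0.75 [-7.0, -14.0, -58.0, -81.0, -48.0, 4.0] [0.231 0.202 0.126] minz 0.082 case xmax -356.0 z there 0.1
0.83 [-12.0, -10.0, -58.0, -96.0, -45.0, 23.0] [0.307 0.209 0.145] minz 0.105 case xmax -284.0 z there 0.13
0.92 [-17.0, -5.0, -58.0, -111.0, -40.0, 41.0] [0.384 0.182 0.153] minz 0.122 case xmax -222.0 z there 0.15
1.0 [-21.0, -0.0, -58.0, -126.0, -36.0, 60.0] [0.451 0.127 0.145] minz 0.125 case xmax -179.0 z there 0.15
```

```bash
cat >> fk.py <<'E'
def jpath(F,N,show=True):
    "F(t) joints; N calls of 5 rows, printed as rows relative to the call's start"
    for c in range(N):
        p0,o0=FK(F(c/N),k);print([row(p0,o0,*FK(F((c+i/5)/N),k)) for i in range(1,6)])
E
python3 - <<'E'
from fk import *
j0=np.array(r.get_state()["joints"]);jp=np.array([-20.8,0,-57.5,-126,-36,60.])
o1=ori(60);_,jp=ikn(cw(plate(0)+[-75,0,40])-.008*o1.as_matrix()[:,0],o1,jp);print(_,jp.round(1))
for b in((-25,20,-10),(-20,30,-10),(-5,30,-5)):
  print(b);lp=None
  for t in np.linspace(0,1,26):
    s=np.sin(np.pi*t);j=j0+(jp-j0)*t; j[1]+=b[0]*s;j[2]+=b[1]*s; j[4]+=b[2]*s
    p,Q,W=pts(j)
    if lp is not None: 
        step=np.linalg.norm(p-lp[0])*1000;rot=np.degrees((lp[1].inv()*Q).magnitude())
    else: step=rot=0
    lp=(p,Q)
    if int(round(t*25))%3==0 or step>48 or rot>8.4:print(round(t,2),j.round(0).tolist(),p.round(3),"minz",W[:,2].min().round(3),"cxmax",inC(W)[:,0].max().round(0),"z",W[inC(W)[:,0].argmax(),2].round(2),"rmin",np.hypot(W[:,0],W[:,1]).min().round(2),step.__round__(0),round(rot,1))
E
```

```text
2.7192265070114145e-26 [-2.130e+01 -1.000e-01 -5.770e+01 -1.256e+02 -3.600e+01  5.980e+01]
(-25, 20, -10)
0.0 [34.0, -4.0, -58.0, 53.0, -13.0, -162.0] [0.531 0.144 0.199] minz 0.176 cxmax -99.0 z 0.19 rmin 0.23 0 0
0.04 [32.0, -7.0, -56.0, 46.0, -15.0, -153.0] [0.545 0.103 0.234] minz 0.212 cxmax -93.0 z 0.22 rmin 0.23 55.0 3.0
0.08 [30.0, -10.0, -53.0, 39.0, -17.0, -144.0] [0.551 0.065 0.265] minz 0.242 cxmax -94.0 z 0.26 rmin 0.24 49.0 2.5
0.12 [27.0, -13.0, -51.0, 32.0, -19.0, -135.0] [0.548 0.03  0.29 ] minz 0.267 cxmax -103.0 z 0.28 rmin 0.23 43.0 2.0
0.24 [21.0, -20.0, -44.0, 11.0, -25.0, -109.0] [ 0.512 -0.038  0.334] minz 0.309 cxmax -154.0 z 0.33 rmin 0.22 24.0 1.9
0.36 [14.0, -25.0, -40.0, -11.0, -30.0, -82.0] [ 0.463 -0.043  0.339] minz 0.312 cxmax -198.0 z 0.33 rmin 0.2 16.0 2.9
0.48 [7.0, -27.0, -38.0, -32.0, -34.0, -55.0] [0.427 0.    0.322] minz 0.295 cxmax -216.0 z 0.31 rmin 0.18 22.0 3.3
0.6 [1.0, -25.0, -39.0, -54.0, -36.0, -29.0] [0.409 0.063 0.294] minz 0.268 cxmax -215.0 z 0.29 rmin 0.2 24.0 2.7
0.72 [-6.0, -20.0, -42.0, -75.0, -37.0, -2.0] [0.41  0.119 0.258] mi
[... 1910 characters left out ...]
 17.0 1.4
0.36 [14.0, -7.0, -31.0, -11.0, -26.0, -82.0] [ 0.592 -0.015  0.304] minz 0.277 cxmax -69.0 z 0.29 rmin 0.35 6.0 2.3
0.48 [7.0, -7.0, -28.0, -32.0, -29.0, -55.0] [0.568 0.004 0.284] minz 0.255 cxmax -82.0 z 0.27 rmin 0.36 16.0 2.6
0.6 [1.0, -6.0, -29.0, -54.0, -31.0, -29.0] [0.538 0.045 0.251] minz 0.222 cxmax -97.0 z 0.24 rmin 0.32 22.0 2.4
0.72 [-6.0, -5.0, -35.0, -75.0, -33.0, -2.0] [0.506 0.091 0.215] minz 0.187 cxmax -117.0 z 0.21 rmin 0.26 22.0 1.9
0.84 [-12.0, -3.0, -43.0, -97.0, -35.0, 24.0] [0.478 0.124 0.182] minz 0.157 cxmax -141.0 z 0.18 rmin 0.2 16.0 2.4
0.96 [-19.0, -1.0, -54.0, -118.0, -36.0, 51.0] [0.457 0.132 0.154] minz 0.133 cxmax -168.0 z 0.15 rmin 0.16 11.0 3.7
```

```bash
cat >> fk.py <<'E'
def bump(j0,j1,b):
    return lambda t:(lambda s:j0+(j1-j0)*t+np.array([0,b[0]*s,b[1]*s,0,b[2]*s,0]))(np.sin(np.pi*t))
E
python3 - <<'E'
from fk import *
j0=np.array(r.get_state()["joints"]);jp=np.array([-21.3,-.1,-57.7,-125.6,-36,59.8])
jpath(bump(j0,jp,(-5,30,-5)),6)
E
```

```text
[[[-0.07, -0.191, 0.17], [0.014, -0.035, -0.011]], [[-0.144, -0.374, 0.307], [0.027, -0.065, -0.019]], [[-0.218, -0.543, 0.412], [0.038, -0.091, -0.022]], [[-0.288, -0.694, 0.488], [0.046, -0.114, -0.019]], [[-0.352, -0.825, 0.538], [0.05, -0.135, -0.011]]]
[[[-0.051, -0.107, 0.037], [0.002, -0.019, 0.013]], [[-0.095, -0.191, 0.054], [-0.0, -0.037, 0.032]], [[-0.13, -0.251, 0.053], [-0.006, -0.055, 0.056]], [[-0.156, -0.288, 0.038], [-0.016, -0.073, 0.083]], [[-0.172, -0.302, 0.011], [-0.029, -0.093, 0.114]]]
[[[-0.009, 0.009, -0.036], [-0.016, -0.021, 0.034]], [[-0.009, 0.036, -0.081], [-0.033, -0.044, 0.069]], [[0.0, 0.079, -0.133], [-0.053, -0.069, 0.105]], [[0.017, 0.136, -0.191], [-0.073, -0.097, 0.14]], [[0.039, 0.206, -0.254], [-0.093, -0.126, 0.173]]]
[[[0.032, 0.079, -0.065], [-0.019, -0.031, 0.031]], [[0.067, 0.165, -0.133], [-0.037, -0.065, 0.057]], [[0.106, 0.256, -0.204], [-0.052, -0.099, 0.079]], [[0.145, 0.349, -0.277], [-0.064, -0.135, 0.094]], [[0.185, 0.442, -0.35], [-0.073, -0.17, 0.103]]]
[[[0.036, 0.092, -0.072], [-0.006, -0.035, 0.0]], [[0.07, 0.179, -0.143], [-0.009, -0.068, -0.009]], [[0.101, 0.26, -0.211], [-0.008, -0.099, -0.027]], [[0.128, 0.331, -0.277], [-0.005, -0.126, -0.054]], [[0.151, 0.391, -0.34], [0.002, -0.147, -0.091]]]
[[[0.008, 0.048, -0.063], [0.007, -0.015, -0.046]], [[0.011, 0.08, -0.124], [0.014, -0.022, -0.102]], [[0.01, 0.095, -0.184], [0.022, -0.021, -0.164]], [[0.003, 0.094, -0.245], [0.03, -0.01, -0.234]], [[-0.01, 0.074, -0.309], [0.036, 0.012, -0.308]]]
```

{"name": "send_rows", "arguments": {
  "plan": [
    [[-0.07, -0.19, 0.17], [0.014, -0.035, -0.011]],
    [[-0.144, -0.374, 0.307], [0.027, -0.065, -0.019]],
    [[-0.218, -0.543, 0.412], [0.038, -0.091, -0.022]],
    [[-0.288, -0.694, 0.488], [0.046, -0.114, -0.019]],
    [[-0.352, -0.825, 0.538], [0.05, -0.135, -0.011]]
  ]
}}

```text
time_s: 5.0
tcp_pos: [0.6012, 0.0311, 0.2851]
eef_rot: [1.8, 54.3, 11.8]
contact_force: [0.1, 0.1, 0.0]
gripper_width: 0.0874
```

{"name": "send_rows", "arguments": {
  "plan": [
    [[-0.051, -0.107, 0.037], [0.002, -0.019, 0.013]],
    [[-0.095, -0.191, 0.054], [0, -0.037, 0.032]],
    [[-0.13, -0.251, 0.053], [-0.006, -0.055, 0.056]],
    [[-0.156, -0.288, 0.038], [-0.016, -0.073, 0.083]],
    [[-0.172, -0.302, 0.011], [-0.029, -0.093, 0.114]]
  ]
}}

```text
time_s: 5.5
tcp_pos: [0.5954, -0.0163, 0.3064]
eef_rot: [6.8, 49.7, 19.8]
contact_force: [-0.3, -0.8, 0.3]
gripper_width: 0.0878
```

{"name": "send_rows", "arguments": {
  "plan": [
    [[-0.009, 0.009, -0.036], [-0.016, -0.021, 0.034]],
    [[-0.009, 0.036, -0.081], [-0.033, -0.044, 0.069]],
    [[0, 0.079, -0.133], [-0.053, -0.069, 0.105]],
    [[0.017, 0.136, -0.191], [-0.073, -0.097, 0.14]],
    [[0.039, 0.206, -0.254], [-0.093, -0.126, 0.173]]
  ]
}}

```text
time_s: 6.0
tcp_pos: [0.5622, 0.0099, 0.2801]
eef_rot: [9.8, 42.7, 29.8]
contact_force: [-0.1, -0.7, -1.5]
gripper_width: 0.0878
```

Run:
```python
from fk import *
j0=np.array(r.get_state()["joints"]);print(j0.round(1));jp=np.array([-21.3,-.1,-57.7,-125.6,-36,59.8])
f=bump(np.array([33.9,-4.1,-58.2,53.2,-12.8,-161.5]),jp,(-5,30,-5));print(f(.5).round(1))
```

```text
[  5.5  -6.9 -27.6 -37.2 -30.  -49.5]
[  6.3  -7.1 -28.  -36.2 -29.4 -50.8]
```

Tracking the branch well; continue.

{"name": "send_rows", "arguments": {
  "plan": [
    [[0.032, 0.079, -0.065], [-0.019, -0.031, 0.031]],
    [[0.067, 0.165, -0.133], [-0.037, -0.065, 0.057]],
    [[0.106, 0.256, -0.204], [-0.052, -0.099, 0.079]],
    [[0.145, 0.349, -0.277], [-0.064, -0.135, 0.094]],
    [[0.185, 0.442, -0.35], [-0.073, -0.17, 0.103]]
  ]
}}

```text
time_s: 6.5
tcp_pos: [0.5189, 0.0717, 0.2319]
eef_rot: [9.1, 34.3, 34.0]
contact_force: [-0.3, -0.7, -0.9]
gripper_width: 0.0874
```

{"name": "send_rows", "arguments": {
  "plan": [
    [[0.036, 0.092, -0.072], [-0.006, -0.035, 0]],
    [[0.07, 0.179, -0.143], [-0.009, -0.068, -0.009]],
    [[0.101, 0.26, -0.211], [-0.008, -0.099, -0.027]],
    [[0.128, 0.331, -0.277], [-0.005, -0.126, -0.054]],
    [[0.151, 0.391, -0.34], [0.002, -0.147, -0.091]]
  ]
}}

```text
time_s: 7.0
tcp_pos: [0.4783, 0.1243, 0.1854]
eef_rot: [6.1, 28.1, 28.1]
contact_force: [-0.7, 0.2, 0.4]
gripper_width: 0.0879
```

{"name": "send_rows", "arguments": {
  "plan": [
    [[0.008, 0.048, -0.063], [0.007, -0.015, -0.046]],
    [[0.011, 0.08, -0.124], [0.014, -0.022, -0.102]],
    [[0.01, 0.095, -0.184], [0.022, -0.021, -0.164]],
    [[0.003, 0.094, -0.245], [0.03, -0.01, -0.234]],
    [[-0.01, 0.074, -0.309], [0.036, 0.012, -0.308]]
  ]
}}

```text
time_s: 7.5
tcp_pos: [0.4516, 0.1269, 0.1473]
eef_rot: [-0.2, 29.4, 12.1]
contact_force: [-52.8, 36.3, -17.1]
gripper_width: 0.088
```

Run:
```python
from fk import *
j0=np.array(r.get_state()["joints"]);print(j0.round(1));p,o=now()
c=r.capture("wrist");save(c,"w2")
for d in r.trace(c,"lever_plate")[:1]:
    q=cloud(c,d["mask"]);q=inC(q);q=q[(q[:,0]<-100)&(q[:,2]>85)&(q[:,0]>-140)];print(d["score"],d["uv"],"plate case frame",q.mean(0).round(1),np.percentile(q,[2,98],0).round(1).tolist(), "expect",plate(0).round(1))
o1=ori(51);pre=cw(plate(0)+[-50,0,5])-.008*o1.as_matrix()[:,0];top=cw(plate(0)+[-5,0,0])-.008*o1.as_matrix()[:,0]
print(np.round(p,3));seg(p,o,pre,o1);print();seg(pre,o1,top,o1)
```

```text
[ -22.4    0.2  -58.3 -125.8  -37.4   61. ]
0.88 [265.4, 198.7] plate case frame [-135.   149.5  103.5] [[-138.2, 130.6, 93.1], [-118.1, 168.1, 109.4]] expect [-119.3  149.   101.2]
[0.452 0.127 0.147]
[[[0.053, -0.0, -0.025], [0.001, 0.042, 0.0]], [[0.106, -0.0, -0.051], [0.001, 0.085, 0.001]], [[0.158, -0.001, -0.076], [0.002, 0.127, 0.001]], [[0.211, -0.001, -0.101], [0.002, 0.17, 0.001]], [[0.264, -0.001, -0.127], [0.003, 0.212, 0.001]]]

[[[0.051, 0.0, 0.033], [0.0, 0.0, 0.0]], [[0.102, 0.0, 0.065], [0.0, 0.0, 0.0]], [[0.152, -0.0, 0.098], [0.0, 0.0, 0.0]], [[0.203, 0.0, 0.13], [0.0, 0.0, 0.0]], [[0.254, 0.0, 0.163], [0.0, 0.0, 0.0]]]
```

View pics/w2.png

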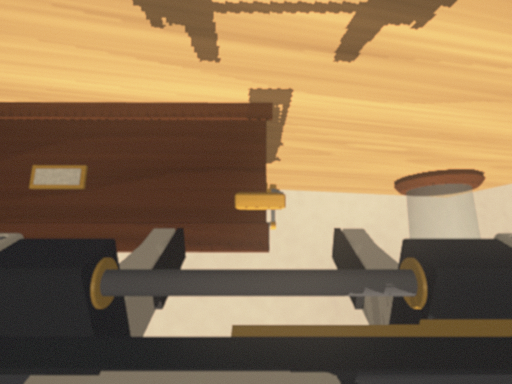

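Run:
```python
from fk import *
for i in range(2):
    s=r.get_state();print(s["time_s"],np.round(s["contact_force"],1),np.round(s["moment"],2),np.round(s["joints"],3),np.round(s["qd"],2));c=r.capture("scene")
    if i==0:cv2.imwrite("pics/s2.png",cv2.resize(c["color"],None,fx=1.5,fy=1.5)[:,:,::-1])
```

```text
7.6 [-0.5 -0.2  0.7] [-0.61  2.97  0.03] [ -22.384    0.226  -58.133 -125.744  -37.461   60.85 ] [ 1.05 -0.51 -1.15  6.63  0.03 -8.11]
7.65 [-1.1  0.9 -0.4] [-0.66  2.97  0.  ] [ -22.339    0.21   -58.187 -125.503  -37.457   60.593] [ 0.79 -0.21 -1.1   3.13  0.07 -2.69]
```

View pics/s2.png

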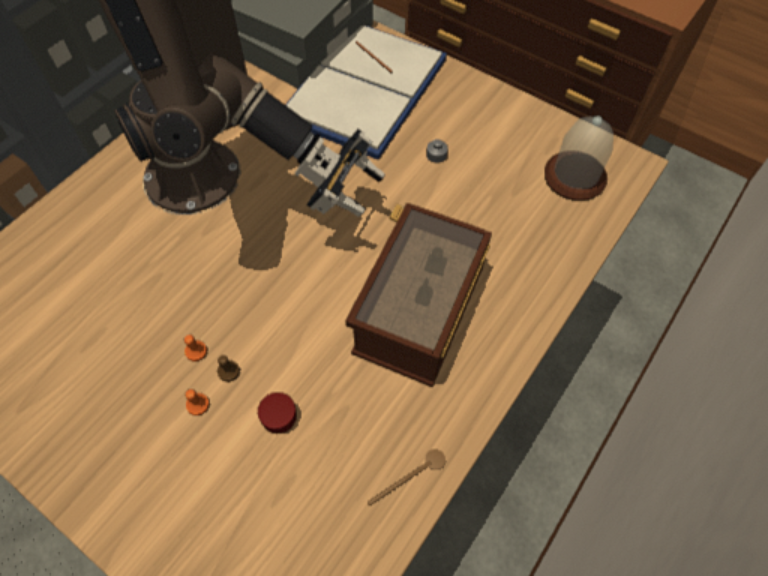

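{"name": "send_rows", "arguments": {
  "plan": [
    [[0.05, 0, -0.025], [0, 0.042, 0]],
    [[0.106, 0, -0.05], [0, 0.085, 0]],
    [[0.158, 0, -0.076], [0, 0.127, 0]],
    [[0.21, 0, -0.1], [0, 0.17, 0]],
    [[0.264, 0, -0.127], [0, 0.212, 0]]
  ]
}}

```text
time_s: 8.2
tcp_pos: [0.4747, 0.1333, 0.1106]
eef_rot: [0.2, 39.1, 12.5]
contact_force: [0.1, -0.1, -0.9]
gripper_width: 0.0877
```

{"name": "send_rows", "arguments": {
  "plan": [
    [[0.05, 0, 0.033], [0, 0, 0]],
    [[0.1, 0, 0.065], [0, 0, 0]],
    [[0.152, 0, 0.098], [0, 0, 0]],
    [[0.203, 0, 0.13], [0, 0, 0]],
    [[0.254, 0, 0.163], [0, 0, 0]]
  ]
}}

```text
time_s: 8.7
tcp_pos: [0.5191, 0.1426, 0.1051]
eef_rot: [0.2, 39.1, 12.4]
contact_force: [0.4, 1.1, 0.3]
gripper_width: 0.0875
```

Run:
```python
from fk import *
s=r.get_state();print(np.round(s["joints"],1),np.round(s["contact_force"],1))
p,o=now();o1=ori(51);top=cw(plate(0)+[-5,0,0])-.008*o1.as_matrix()[:,0];print((p-top).round(4),o1.inv().apply(p-top).round(4))
c=r.capture("wrist");save(c,"w3")
# press rows: from current pose, follow circle to q=.478
print("corr",row(p,o,top,o1))
A=[0,.03,.07,.11,.15,.19,.23,.27,.31,.35,.39,.43,.455,.47,.48,.48]
P=[cw(plate(q)+[-5,0,0])-.008*o1.as_matrix()[:,0] for q in A]
for b in(0,5,10):print([row(P[b],o1,P[b+i],o1)[0] for i in range(1,6)])
```

```text
[  -8.2    7.7  -46.  -127.6  -20.2   52.5] [0.4 1.1 0.3]
[-0.0011  0.0011 -0.0011] [ 0.      0.0013 -0.0014]
corr [[-0.0, -0.009, 0.01], [-0.001, -0.002, -0.004]]
[[0.012, -0.0, -0.024], [0.029, -0.0, -0.055], [0.047, 0.0, -0.086], [0.066, 0.0, -0.115], [0.086, -0.0, -0.144]]
[[0.022, -0.0, -0.028], [0.044, 0.0, -0.055], [0.068, 0.0, -0.082], [0.093, 0.0, -0.107], [0.119, 0.0, -0.131]]
[[0.027, -0.0, -0.023], [0.044, -0.0, -0.037], [0.054, 0.0, -0.046], [0.061, 0.0, -0.051], [0.061, 0.0, -0.051]]
```

View pics/w3.png

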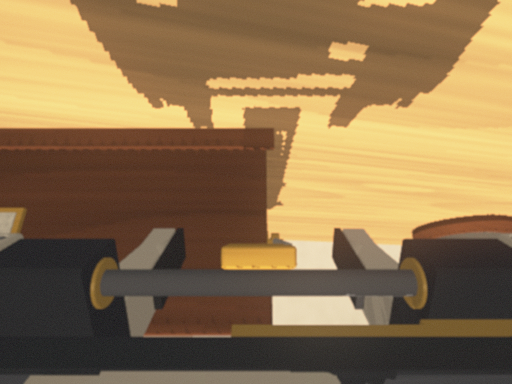

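{"name": "send_rows", "arguments": {
  "plan": [
    [[0, 0, 0], [0, 0, 0]],
    [[0, 0, 0], [0, 0, 0]],
    [[0, 0, 0], [0, 0, 0]],
    [[0, 0, 0], [0, 0, 0]],
    [[0, 0, 0], [0, 0, 0]]
  ],
  "jaw": -1,
  "force": 40
}}

```text
time_s: 9.25
tcp_pos: [0.5205, 0.1427, 0.1055]
eef_rot: [0.2, 39.0, 12.4]
contact_force: [0.0, 0.8, -0.0]
gripper_width: 0.0534
```

{"name": "send_rows", "arguments": {
  "plan": [
    [[0, 0, 0], [0, 0, 0]],
    [[0, 0, 0], [0, 0, 0]],
    [[0, 0, 0], [0, 0, 0]],
    [[0, 0, 0], [0, 0, 0]],
    [[0, 0, 0], [0, 0, 0]]
  ]
}}

```text
time_s: 9.75
tcp_pos: [0.5203, 0.1429, 0.1056]
eef_rot: [0.2, 39.0, 12.5]
contact_force: [-1.2, 2.9, 0.3]
gripper_width: 0.0398
```

{"name": "send_rows", "arguments": {
  "plan": [
    [[0.012, 0, -0.024], [0, 0, 0]],
    [[0.029, 0, -0.055], [0, 0, 0]],
    [[0.047, 0, -0.086], [0, 0, 0]],
    [[0.066, 0, -0.115], [0, 0, 0]],
    [[0.086, 0, -0.144], [0, 0, 0]]
  ]
}}

```text
time_s: 10.25
tcp_pos: [0.517, 0.1423, 0.0813]
eef_rot: [0.2, 38.9, 12.4]
contact_force: [-6.4, 0.2, 7.5]
gripper_width: 0.0395
```

{"name": "send_rows", "arguments": {
  "plan": [
    [[0.022, 0, -0.028], [0, 0, 0]],
    [[0.044, 0, -0.055], [0, 0, 0]],
    [[0.068, 0, -0.082], [0, 0, 0]],
    [[0.093, 0, -0.107], [0, 0, 0]],
    [[0.119, 0, -0.131], [0, 0, 0]]
  ]
}}

```text
time_s: 10.75
tcp_pos: [0.5178, 0.1425, 0.0544]
eef_rot: [0.2, 39.0, 12.4]
contact_force: [-5.8, -2.3, 3.7]
gripper_width: 0.0395
```

Run:
```python
from fk import *
s=r.get_state();print(np.round(s["joints"],1),np.round(s["contact_force"],1),s["gripper_width"])
p,o=now();o1=ori(51);pc=inC(p+.008*o1.as_matrix()[:,0])+[5,0,0];print(pc.round(1))
q=.237-np.arcsin((pc[2]-70)/133);print("q",q,plate(q))
off=pc-plate(q);A=np.linspace(q,.485,6)[1:]
print([row(p,o1,p+RC.apply(plate(x)-plate(q))/1000,o1)[0] for x in A])
c=r.capture("top")
for t in("lid","lever_plate"):
  for d in r.trace(c,t)[:1]:
    w=inC(cloud(c,d["mask"]));print(t,d["score"],w.min(0).round(0),w.max(0).round(0))
```

```text
[ -17.8   21.7  -56.1 -143.2  -40.8   80.5] [-5.8 -2.3  3.7] 0.0394948810387729
[-121.5  150.4   49.3]
q 0.3929117481447859 [-121.38675846  149.           49.34764659]
[[0.012, -0.0, -0.011], [0.025, 0.0, -0.021], [0.037, 0.0, -0.032], [0.05, -0.0, -0.042], [0.063, -0.0, -0.052]]
lid 0.82 [  30. -159.   -2.] [155. 179. 317.]
lever_plate 0.85 [-137.  127.   -4.] [103. 182. 141.]
```

{"name": "send_rows", "arguments": {
  "plan": [
    [[0.012, 0, -0.011], [0, 0.02, 0]],
    [[0.025, 0, -0.021], [0, 0.04, 0]],
    [[0.037, 0, -0.032], [0, 0.06, 0]],
    [[0.05, 0, -0.042], [0, 0.08, 0]],
    [[0.063, 0, -0.052], [0, 0.08, 0]]
  ]
}}

```text
time_s: 11.4
tcp_pos: [0.5198, 0.143, 0.0424]
eef_rot: [0.1, 42.7, 12.5]
contact_force: [-5.1, -6.3, 0.8]
gripper_width: 0.0397
```

Run:
```python
from fk import *
s=r.get_state();print(np.round(s["joints"],1),np.round(s["contact_force"],1),s["gripper_width"],s["eef_rot"])
p,o=now();pc=inC(p+.008*o.as_matrix()[:,0])+[5,0,0];print(pc.round(1), plate(.476).round(1))
print(row(p,o,p+np.array([0,0,-.003]),o)[0])
c=r.capture("scene")
for d in r.trace(c,"glazed_lid")[:1]:
    w=inC(cloud(c,d["mask"]));w=w[(w[:,2]>125)&(w[:,2]<320)];f=np.polyfit(w[:,2],w[:,0],1);print("lid slope deg",np.degrees(np.arctan(f[0])),w[:,2].max())
```

```text
[ -14.7   20.1  -52.4 -141.3  -32.5   75. ] [-5.1 -6.3  0.8] 0.03967630105844191 [ 0.14534097 42.67768296 12.45996868]
[-119.7  150.5   36.9] [-119.2  149.    38.5]
[0.014, -0.0, -0.015]
lid slope deg 6.1073793044063445 316.71085013882805
```

{"name": "send_rows", "arguments": {
  "plan": [
    [[0.005, 0, -0.005], [0, 0, 0]],
    [[0.01, 0, -0.01], [0, 0, 0]],
    [[0.014, 0, -0.015], [0, 0, 0]],
    [[0.019, 0, -0.02], [0, 0, 0]],
    [[0.019, 0, -0.02], [0, 0, 0]]
  ]
}}

```text
time_s: 12.0
tcp_pos: [0.5207, 0.143, 0.0381]
eef_rot: [0.2, 42.6, 12.5]
contact_force: [-0.3, 3.1, 3.9]
gripper_width: 0.0394
```

{"name": "send_rows", "arguments": {
  "plan": [
    [[0, 0, 0], [0, 0, 0]],
    [[0, 0, 0], [0, 0, 0]],
    [[0, 0, 0], [0, 0, 0]],
    [[0, 0, 0], [0, 0, 0]],
    [[0, 0, 0], [0, 0, 0]]
  ],
  "jaw": 1
}}

```text
time_s: 12.5
tcp_pos: [0.5206, 0.143, 0.038]
eef_rot: [0.2, 42.6, 12.5]
contact_force: [-0.1, -1.1, 0.2]
gripper_width: 0.0738
```

Run:
```python
from fk import *
p,o=now();print(np.round(r.get_state()["contact_force"],1),r.get_state()["gripper_width"])
for n in("top","scene"):
  c=r.capture(n)
  for d in r.trace(c,"glazed_lid")[:1]:
    w=inC(cloud(c,d["mask"]));w=w[(w[:,2]>125)&(w[:,2]<325)&(w[:,0]>60)&(w[:,0]<165)]
    for a in range(130,320,30):
        s=w[(w[:,2]>a)&(w[:,2]<a+30)];print(n,a,len(s),s[:,0].min().round(0) if len(s) else "",np.median(s[:,0]).round(0) if len(s) else "")
  if n=="top":
    for t in("liner_vacant","square_matrix","oval_matrix","lever_plate"):
      for d in r.trace(c,t)[:2]:
        w=inC(cloud(c,d["mask"]));print(t,round(d["score"],2),np.round(d["uv"]),np.median(w,0).round(0),np.percentile(w,[2,98],0).round(0).tolist())
    save(c,"t3")
j=np.array(r.get_state()["joints"])
o1=ori(51);back=cw(plate(.476)+[-65,0,12])-.008*o1.as_matrix()[:,0];
cc,j2=ikn(back,o1,j);print(cc,j2.round(1));seg(p,o,back,o1)
```

```text
[-0.1 -1.1  0.2] 0.07384594812510782
top 130 1128 76.0 113.0
top 160 744 97.0 123.0
top 190 800 104.0 130.0
top 220 843 112.0 137.0
top 250 425 119.0 141.0
top 280 1564 126.0 142.0
top 310 83 131.0 136.0
liner_vacant 0.75 [270. 138.] [  5. -83.  77.] [[-71.0, -120.0, 55.0], [76.0, -43.0, 84.0]]
square_matrix 0.59 [214. 153.] [-8. 79. 74.] [[-22.0, 61.0, 67.0], [15.0, 98.0, 121.0]]
oval_matrix 0.51 [243. 144.] [-0. -2. 72.] [[-13.0, -24.0, 60.0], [18.0, 19.0, 127.0]]
lever_plate 0.78 [199. 200.] [-114.  152.   47.] [[-133.0, 127.0, 0.0], [80.0, 169.0, 140.0]]
scene 130 411 78.0 105.0
scene 160 178 100.0 121.0
scene 190 88 108.0 120.0
scene 220 83 114.0 125.0
scene 250 84 120.0 130.0
scene 280 1091 128.0 146.0
scene 310 15 135.0 137.0
25.17690758856972 [ -21.9   16.9  -58.2 -134.1  -38.2   75. ]
[[[-0.075, -0.002, -0.037], [-0.0, -0.016, -0.001]], [[-0.151, -0.003, -0.075], [-0.0, -0.032, -0.002]], [[-0.226, -0.005, -0.112], [-0.001, -0.048, -0.003]], [[-0.301, -0.006, -0.15], [-0.001, -0.064, -0.003]], [[-0.377, -0.008, -0.187], [-0.001, -0.08, -0.004]]]
```

View pics/t3.png

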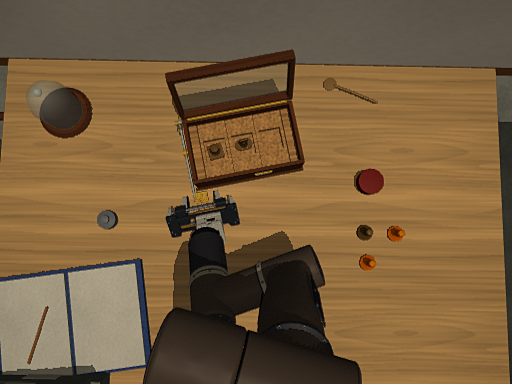

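```bash
cat >> fk.py <<'E'
def sols(p,o,n=30,tol=1e-4):
    out=[]
    for c,j in ik(p,o,n):
        if c<tol and all(np.abs(j-x).max()>4 for x in out): out.append(j)
    return out
E
python3 - <<'E'
from fk import *
M=np.array([.438,-.337,0])
for z in(.053,.2):
  for yw in(-45,0,45,90):
    for j in sols(M+[0,0,z],ori(0.01,1,np.radians(yw)),16):print("grasp",z,yw,j.round(0).tolist(),"marg",np.min([j-LO,HI-j],0).min().round(0))
for z in(111,220):
    for j in sols(cw([0,-80,z]),ori(0.01),16):print("place",z,j.round(0).tolist(),"marg",np.min([j-LO,HI-j],0).min().round(0))
p,o=now();j=np.array(r.get_state()["joints"]);print(j.round(0))
for l,dx,dz in((47,-65,12),(44,-65,12),(47,-50,10),(44,-50,40),(47,-60,40),(50,-60,40)):
    o1=ori(l);cc,j2=ikn(cw(plate(.476)+[-5+dx,0,dz])-.008*o1.as_matrix()[:,0],o1,j);print(l,dx,dz,round(cc,2),j2.round(0).tolist())
E
```

```text
grasp 0.053 -45 [-17.0, 21.0, -28.0, 0.0, -41.0, -118.0] marg 30.0
grasp 0.053 0 [-17.0, 21.0, -28.0, -0.0, -41.0, -73.0] marg 30.0
grasp 0.053 45 [-17.0, 21.0, -28.0, -0.0, -41.0, -28.0] marg 30.0
grasp 0.053 90 [-17.0, 21.0, -28.0, -0.0, -41.0, 17.0] marg 30.0
grasp 0.2 -45 [-17.0, 11.0, -19.0, 0.0, -60.0, -118.0] marg 39.0
grasp 0.2 0 [-17.0, 11.0, -19.0, -0.0, -60.0, -73.0] marg 39.0
grasp 0.2 45 [-17.0, 11.0, -19.0, -0.0, -60.0, -28.0] marg 39.0
grasp 0.2 90 [-17.0, 11.0, -19.0, -0.0, -60.0, 17.0] marg 40.0
place 111 [11.0, 28.0, -5.0, -0.0, -56.0, -89.0] marg 53.0
place 220 [11.0, 24.0, 2.0, -0.0, -68.0, -89.0] marg 60.0
[ -15.   21.  -53. -143.  -34.   77.]
47 -65 12 0.0 [-18.0, 13.0, -57.0, -134.0, -31.0, 70.0]
44 -65 12 0.0 [-10.0, 9.0, -50.0, -125.0, -18.0, 53.0]
47 -50 10 0.0 [-17.0, 15.0, -55.0, -136.0, -31.0, 71.0]
44 -50 40 6.75 [11.0, 4.0, -41.0, -101.0, -1.0, 12.0]
47 -60 40 0.0 [-7.0, 5.0, -48.0, -121.0, -16.0, 45.0]
50 -60 40 0.0 [-16.0, 8.0, -55.0, -130.0, -28.0, 63.0]
```

```bash
cat >> fk.py <<'E'
def check(F,N,every=3):
    lp=None
    for i in range(5*N+1):
        j=F(i/(5*N));p,Q,W=pts(j);st=(np.linalg.norm(p-lp[0])*1000,np.degrees((lp[1].inv()*Q).magnitude()),np.abs(j-lp[2]).max()) if lp else (0,0,0);lp=(p,Q,j)
        ci=inC(W)
        if i%every==0 or st[0]>48 or st[1]>8.4:print(i,p.round(3),"minz",W[:,2].min().round(3),"cxmax",ci[:,0].max().round(0),"z",W[ci[:,0].argmax(),2].round(2),"rmin",np.hypot(W[:,0],W[:,1]).min().round(2),np.round(st,1), "lim",np.min([j-LO,HI-j],0).min().round(1))
E
python3 - <<'E'
from fk import *
p,o=now();j=np.array(r.get_state()["joints"])
o1=ori(45.5);bk=cw(plate(.476)+[-70,0,14])-.008*o1.as_matrix()[:,0];c,jb=ikn(bk,o1,j);print(c,jb.round(0))
seg(p,o,bk,o1)
jg=sols(np.array([.438,-.337,.2]),ori(.01,1,np.radians(45)),8)[0]
for b in((-20,25,-15),(-15,35,-25)):
    print(b);F=bump(jb,jg,b);check(F,5)
jpath(F,5)
E
```

```text
4.9755738074825855e-26 [ -14.   10.  -53. -129.  -24.   61.]
[[[-0.082, -0.002, -0.039], [-0.0, 0.008, -0.001]], [[-0.164, -0.003, -0.078], [-0.0, 0.017, -0.002]], [[-0.246, -0.005, -0.117], [-0.0, 0.025, -0.003]], [[-0.328, -0.006, -0.157], [-0.001, 0.034, -0.004]], [[-0.41, -0.008, -0.196], [-0.001, 0.042, -0.005]]]
(-20, 25, -15)
0 [0.457 0.128 0.058] minz 0.036 cxmax -173.0 z 0.05 rmin 0.22 [0 0 0] lim 5.3
1 [0.506 0.125 0.107] minz 0.084 cxmax -122.0 z 0.11 rmin 0.23 [68.7  8.7  5.2] lim 9.8
2 [0.545 0.123 0.159] minz 0.135 cxmax -81.0 z 0.16 rmin 0.25 [65.7  8.3  5.2] lim 14.3
3 [0.575 0.122 0.213] minz 0.179 cxmax -49.0 z 0.22 rmin 0.27 [61.5  7.7  5.2] lim 18.6
4 [0.596 0.121 0.265] minz 0.222 cxmax -26.0 z 0.28 rmin 0.28 [56.4  7.1  5.2] lim 22.8
5 [0.608 0.12  0.314] minz 0.262 cxmax -12.0 z 0.33 rmin 0.3 [50.4  6.4  5.2] lim 26.8
6 [0.614 0.117 0.358] minz 0.298 cxmax -5.0 z 0.38 rmin 0.31 [44.   5.6  5.2] lim 30.6
9 [0.606 0.096 0.447] minz 0.377 cxmax -12.0 z 0.46 rmin 0.34 [25.3  3.7  5.2] lim 40.2
12 [0.587 0.045 0.474] minz 0.408 cxmax -36.0 z 0.5 rmin 0.37 [21.3  3.4
[... 2390 characters left out ...]
], [[-0.266, -0.087, -0.069], [-0.037, 0.131, 0.107]], [[-0.41, -0.122, -0.178], [-0.029, 0.219, 0.149]], [[-0.559, -0.151, -0.328], [-0.004, 0.319, 0.183]], [[-0.714, -0.17, -0.513], [0.036, 0.428, 0.211]]]
[[[-0.081, 0.006, -0.257], [0.056, 0.112, 0.03]], [[-0.158, 0.026, -0.537], [0.121, 0.229, 0.058]], [[-0.234, 0.062, -0.835], [0.192, 0.35, 0.085]], [[-0.31, 0.116, -1.143], [0.265, 0.474, 0.112]], [[-0.389, 0.188, -1.455], [0.338, 0.601, 0.139]]]
[[[0.075, 0.002, -0.321], [0.069, 0.129, 0.027]], [[0.144, 0.018, -0.638], [0.13, 0.258, 0.055]], [[0.204, 0.047, -0.945], [0.183, 0.387, 0.081]], [[0.254, 0.083, -1.236], [0.224, 0.514, 0.107]], [[0.294, 0.124, -1.506], [0.254, 0.638, 0.131]]]
```

Run:
```python
from fk import *
p,o=now();j=np.array(r.get_state()["joints"])
o1=ori(45.5);bk=cw(plate(.476)+[-70,0,14])-.008*o1.as_matrix()[:,0];c,jb=ikn(bk,o1,j)
jg=sols(np.array([.438,-.337,.2]),ori(.01,1,np.radians(45)),8)[0]
b=(-30,14,-10)
F=bump(jb,jg,b);check(F,7,2)
jpath(F,7)
```

```text
0 [0.457 0.128 0.058] minz 0.036 cxmax -173.0 z 0.05 rmin 0.22 [0 0 0] lim 5.3
2 [0.502 0.125 0.126] minz 0.102 cxmax -125.0 z 0.13 rmin 0.22 [40.3  5.6  3.7] lim 9.8
4 [0.532 0.123 0.196] minz 0.166 cxmax -92.0 z 0.21 rmin 0.23 [37.5  5.1  3.7] lim 14.1
6 [0.546 0.122 0.264] minz 0.219 cxmax -75.0 z 0.28 rmin 0.23 [33.6  4.5  3.7] lim 18.3
8 [0.548 0.119 0.324] minz 0.268 cxmax -71.0 z 0.35 rmin 0.24 [28.6  3.8  3.7] lim 22.3
10 [0.542 0.113 0.372] minz 0.308 cxmax -77.0 z 0.4 rmin 0.24 [23.3  3.1  3.7] lim 26.0
12 [0.531 0.102 0.408] minz 0.339 cxmax -87.0 z 0.44 rmin 0.25 [18.2  2.5  3.7] lim 29.4
14 [0.519 0.085 0.43 ] minz 0.36 cxmax -100.0 z 0.46 rmin 0.25 [14.7  2.2  3.7] lim 32.3
16 [0.508 0.062 0.441] minz 0.373 cxmax -113.0 z 0.47 rmin 0.26 [14.1  2.2  3.7] lim 34.8
18 [0.5   0.032 0.441] minz 0.377 cxmax -126.0 z 0.47 rmin 0.27 [16.2  2.5  3.7] lim 36.9
20 [ 0.493 -0.004  0.431] minz 0.375 cxmax -138.0 z 0.46 rmin 0.27 [19.6  3.   3.7] lim 38.5
22 [ 0.488 -0.044  0.413] minz 0.368 cxmax -149.0 z 0.44 rmin 0.29 [23.1  3.5  3.7] lim 39.7
24 [ 0.483 -0.088  0.388] minz 0.346 
[... 1597 characters left out ...]
0.028]], [[-0.1, -0.076, -0.269], [0.028, 0.135, 0.056]], [[-0.145, -0.113, -0.423], [0.05, 0.21, 0.085]], [[-0.187, -0.147, -0.589], [0.076, 0.287, 0.115]], [[-0.228, -0.178, -0.763], [0.106, 0.369, 0.147]]]
[[[0.01, -0.042, -0.184], [0.032, 0.084, 0.033]], [[0.022, -0.08, -0.373], [0.065, 0.17, 0.068]], [[0.035, -0.116, -0.566], [0.1, 0.259, 0.103]], [[0.05, -0.148, -0.761], [0.133, 0.35, 0.139]], [[0.064, -0.177, -0.957], [0.166, 0.442, 0.175]]]
[[[0.073, -0.057, -0.174], [0.031, 0.094, 0.036]], [[0.145, -0.112, -0.346], [0.06, 0.189, 0.072]], [[0.214, -0.164, -0.515], [0.086, 0.284, 0.106]], [[0.281, -0.216, -0.68], [0.108, 0.38, 0.139]], [[0.345, -0.268, -0.838], [0.127, 0.476, 0.171]]]
```

{"name": "send_rows", "arguments": {
  "plan": [
    [[-0.082, -0.002, -0.039], [0, 0.008, 0]],
    [[-0.164, -0.003, -0.078], [0, 0.017, 0]],
    [[-0.246, -0.005, -0.117], [0, 0.025, 0]],
    [[-0.328, -0.006, -0.157], [0, 0.034, -0.004]],
    [[-0.41, -0.008, -0.196], [0, 0.042, -0.005]]
  ]
}}

```text
time_s: 13.4
tcp_pos: [0.4565, 0.1276, 0.058]
eef_rot: [0.0, 44.5, 12.1]
contact_force: [-0.3, 0.8, 0.0]
gripper_width: 0.0873
```

Run:
```python
from fk import *
s=r.get_state();jb=np.array(s["joints"]);print(jb.round(1),np.round(s["contact_force"],1))
jg=sols(np.array([.438,-.337,.2]),ori(.01,1,np.radians(45)),8)[0]
F=bump(jb,jg,(-30,14,-10))
G=lambda t:F(1.2*t-.2*t*t)   # a bit quicker at first, slower at end
check(F,8,7);jpath(F,8)
```

```text
[ -14.1   10.3  -53.2 -129.4  -24.1   61. ] [-0.3  0.8  0. ]
0 [0.455 0.127 0.058] minz 0.036 cxmax -175.0 z 0.05 rmin 0.22 [0 0 0] lim 5.0
7 [0.545 0.12  0.267] minz 0.221 cxmax -77.0 z 0.28 rmin 0.23 [28.9  3.9  3.2] lim 18.4
14 [0.528 0.099 0.409] minz 0.34 cxmax -90.0 z 0.44 rmin 0.25 [15.3  2.2  3.2] lim 29.6
21 [0.497 0.025 0.438] minz 0.376 cxmax -129.0 z 0.47 rmin 0.27 [14.8  2.3  3.2] lim 37.1
28 [ 0.48 -0.1   0.38] minz 0.338 cxmax -167.0 z 0.39 rmin 0.32 [23.4  3.5  3.2] lim 40.5
35 [ 0.458 -0.242  0.275] minz 0.246 cxmax -197.0 z 0.35 rmin 0.39 [25.9  4.1  3.2] lim 40.5
[[[-0.035, -0.042, 0.233], [-0.046, -0.102, 0.014]], [[-0.088, -0.076, 0.46], [-0.095, -0.199, 0.029]], [[-0.16, -0.105, 0.676], [-0.147, -0.291, 0.046]], [[-0.246, -0.127, 0.88], [-0.2, -0.376, 0.063]], [[-0.345, -0.144, 1.069], [-0.256, -0.454, 0.081]]]
[[[-0.044, -0.045, 0.194], [-0.055, -0.071, 0.021]], [[-0.1, -0.084, 0.374], [-0.111, -0.133, 0.044]], [[-0.165, -0.118, 0.539], [-0.166, -0.187, 0.067]], [[-0.237, -0.148, 0.686], [-0.221, -0.233, 0.09]], [[-0.314, -0.176, 0.817], [-0.275, -0.27, 0.113]]
[... 815 characters left out ...]
026]], [[-0.053, -0.066, -0.279], [0.04, 0.131, 0.052]], [[-0.075, -0.097, -0.43], [0.065, 0.2, 0.079]], [[-0.096, -0.125, -0.587], [0.092, 0.272, 0.108]], [[-0.115, -0.151, -0.75], [0.12, 0.347, 0.137]]]
[[[0.023, -0.04, -0.163], [0.029, 0.076, 0.03]], [[0.048, -0.077, -0.329], [0.059, 0.154, 0.061]], [[0.074, -0.112, -0.496], [0.089, 0.233, 0.092]], [[0.1, -0.144, -0.664], [0.118, 0.313, 0.124]], [[0.126, -0.174, -0.832], [0.146, 0.395, 0.156]]]
[[[0.069, -0.053, -0.147], [0.026, 0.083, 0.031]], [[0.137, -0.104, -0.292], [0.05, 0.166, 0.062]], [[0.203, -0.153, -0.434], [0.072, 0.249, 0.091]], [[0.267, -0.202, -0.572], [0.091, 0.333, 0.12]], [[0.328, -0.251, -0.706], [0.107, 0.417, 0.146]]]
```

{"name": "send_rows", "arguments": {
  "plan": [
    [[-0.035, -0.042, 0.233], [-0.046, -0.1, 0.014]],
    [[-0.088, -0.076, 0.46], [-0.095, -0.2, 0.029]],
    [[-0.16, -0.105, 0.676], [-0.147, -0.29, 0.046]],
    [[-0.246, -0.127, 0.86], [-0.2, -0.376, 0.063]],
    [[-0.345, -0.144, 1.0], [-0.256, -0.454, 0.08]]
  ]
}}

```text
time_s: 13.9
tcp_pos: [0.5284, 0.121, 0.203]
eef_rot: [-8.3, 24.2, 18.3]
contact_force: [-0.1, -0.7, 0.2]
gripper_width: 0.0878
```

{"name": "send_rows", "arguments": {
  "plan": [
    [[-0.044, -0.045, 0.2], [-0.055, -0.07, 0.021]],
    [[-0.1, -0.084, 0.4], [-0.11, -0.133, 0.044]],
    [[-0.165, -0.118, 0.58], [-0.166, -0.187, 0.067]],
    [[-0.237, -0.148, 0.74], [-0.22, -0.233, 0.09]],
    [[-0.314, -0.176, 0.88], [-0.275, -0.27, 0.113]]
  ]
}}

```text
time_s: 14.4
tcp_pos: [0.5419, 0.118, 0.3462]
eef_rot: [-18.1, 13.5, 26.5]
contact_force: [-0.9, 0.5, -0.3]
gripper_width: 0.0877
```

{"name": "send_rows", "arguments": {
  "plan": [
    [[-0.058, -0.046, 0.119], [-0.05, -0.028, 0.025]],
    [[-0.12, -0.09, 0.22], [-0.1, -0.047, 0.05]],
    [[-0.186, -0.13, 0.303], [-0.144, -0.058, 0.075]],
    [[-0.252, -0.173, 0.368], [-0.185, -0.06, 0.1]],
    [[-0.32, -0.215, 0.415], [-0.222, -0.054, 0.123]]
  ]
}}

```text
time_s: 14.9
tcp_pos: [0.5189, 0.0942, 0.4252]
eef_rot: [-26.8, 13.3, 32.7]
contact_force: [0.6, 0.1, 0.1]
gripper_width: 0.0877
```

{"name": "send_rows", "arguments": {
  "plan": [
    [[-0.07, -0.043, 0.025], [-0.032, 0.013, 0.025]],
    [[-0.138, -0.086, 0.032], [-0.058, 0.034, 0.05]],
    [[-0.207, -0.13, 0.022], [-0.08, 0.06, 0.072]],
    [[-0.274, -0.174, -0.004], [-0.096, 0.095, 0.095]],
    [[-0.34, -0.22, -0.046], [-0.107, 0.134, 0.117]]
  ]
}}

```text
time_s: 15.4
tcp_pos: [0.4959, 0.0407, 0.4456]
eef_rot: [-31.1, 21.2, 34.5]
contact_force: [0.8, -0.2, -0.1]
gripper_width: 0.0874
```

{"name": "send_rows", "arguments": {
  "plan": [
    [[-0.062, -0.036, -0.067], [-0.005, 0.044, 0.023]],
    [[-0.12, -0.073, -0.148], [-0.004, 0.093, 0.047]],
    [[-0.18, -0.11, -0.242], [0, 0.147, 0.07]],
    [[-0.234, -0.146, -0.35], [0.011, 0.205, 0.094]],
    [[-0.287, -0.182, -0.466], [0.025, 0.266, 0.118]]
  ]
}}

```text
time_s: 15.9
tcp_pos: [0.4823, -0.0409, 0.4184]
eef_rot: [-30.8, 34.3, 32.7]
contact_force: [-0.4, -0.3, -0.4]
gripper_width: 0.0873
```

{"name": "send_rows", "arguments": {
  "plan": [
    [[-0.028, -0.034, -0.135], [0.018, 0.064, 0.026]],
    [[-0.053, -0.066, -0.28], [0.04, 0.13, 0.052]],
    [[-0.075, -0.097, -0.43], [0.065, 0.2, 0.08]],
    [[-0.096, -0.125, -0.587], [0.092, 0.272, 0.108]],
    [[-0.115, -0.15, -0.75], [0.12, 0.347, 0.137]]
  ]
}}

```text
time_s: 16.4
tcp_pos: [0.471, -0.1399, 0.3574]
eef_rot: [-27.4, 51.1, 29.6]
contact_force: [-1.1, 0.1, -0.7]
gripper_width: 0.0879
```

{"name": "send_rows", "arguments": {
  "plan": [
    [[0.023, -0.04, -0.163], [0.029, 0.076, 0.03]],
    [[0.048, -0.077, -0.33], [0.06, 0.154, 0.06]],
    [[0.074, -0.112, -0.496], [0.09, 0.233, 0.092]],
    [[0.1, -0.144, -0.664], [0.118, 0.313, 0.124]],
    [[0.126, -0.174, -0.832], [0.146, 0.395, 0.156]]
  ]
}}

```text
time_s: 16.9
tcp_pos: [0.4539, -0.2427, 0.28]
eef_rot: [-22.8, 70.3, 27.2]
contact_force: [-0.5, 0.0, -0.2]
gripper_width: 0.0877
```

{"name": "send_rows", "arguments": {
  "plan": [
    [[0.07, -0.053, -0.147], [0.026, 0.083, 0.031]],
    [[0.137, -0.104, -0.292], [0.05, 0.166, 0.062]],
    [[0.203, -0.153, -0.434], [0.072, 0.25, 0.09]],
    [[0.267, -0.202, -0.572], [0.09, 0.333, 0.12]],
    [[0.328, -0.25, -0.706], [0.107, 0.417, 0.146]]
  ]
}}

```text
time_s: 17.4
tcp_pos: [0.4333, -0.3388, 0.2049]
eef_rot: [-154.8, 89.5, -109.7]
contact_force: [0.2, 1.2, 0.8]
gripper_width: 0.0876
```

Run:
```python
from fk import *
s=r.get_state();j=np.array(s["joints"]);print(j.round(1),np.round(s["tcp_pos"],3),s["eef_rot"].round(1) if hasattr(s["eef_rot"],"round") else s["eef_rot"])
c=r.capture("wrist");save(c,"w4")
for d in r.trace(c,"matrix")[:4]:
    q=cloud(c,d["mask"]);t=q[(q[:,2]>.061)&(q[:,2]<.075)];b=q[(q[:,2]<.016)&(q[:,2]>.006)]
    print(round(d["score"],2),np.round(d["uv"]),np.median(c["color"][d["mask"]],0),"top",len(t),t.mean(0).round(4) if len(t) else "",((t.min(0)+t.max(0))/2).round(4) if len(t) else "","die",((b.min(0)+b.max(0))/2).round(4) if len(b) else "")
```

```text
[-17.3  10.5 -18.9   0.6 -60.6 -27.9] [ 0.433 -0.339  0.205] [-154.8   89.5 -109.7]
0.88 [258. 176.] [97. 69. 36.] top 335 [ 0.434  -0.3371  0.0665] [ 0.4347 -0.3365  0.0654] die [ 0.4345 -0.336   0.011 ]
0.82 [312. 117.] [199.  98.  21.] top 410 [ 0.3482 -0.3442  0.0665] [ 0.3481 -0.3434  0.0656] die [ 0.3479 -0.3435  0.0111]
0.82 [204. 119.] [199.  98.  21.] top 406 [ 0.4325 -0.4258  0.0665] [ 0.4332 -0.4263  0.0656] die [ 0.4333 -0.4264  0.0111]
```

View pics/w4.png

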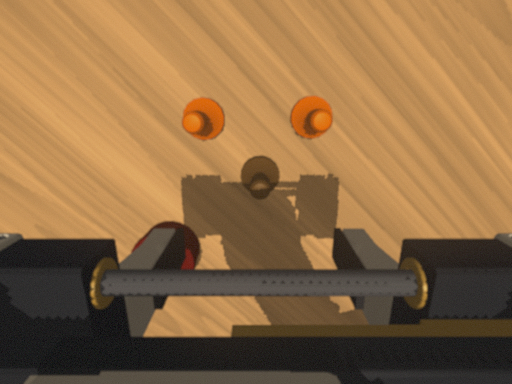

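Run:
```python
from fk import *
p,o=now();o1=ori(0.0,1,np.radians(45));seg(p,o,np.array([.4345,-.3365,.1]),o1);seg(np.array([.4345,-.3365,.1]),o1,np.array([.4345,-.3365,.053]),o1)
```

```text
[[[0.137, -0.0, 0.005], [0.001, -0.002, -0.0]], [[0.273, -0.0, 0.009], [0.001, -0.005, -0.0]], [[0.41, -0.0, 0.014], [0.002, -0.007, -0.0]], [[0.547, -0.0, 0.018], [0.002, -0.009, -0.0]], [[0.684, -0.0, 0.023], [0.003, -0.011, -0.001]]]
[[[0.063, 0.0, -0.0], [0.0, 0.0, 0.0]], [[0.125, 0.0, -0.0], [0.0, 0.0, 0.0]], [[0.188, 0.0, -0.0], [0.0, 0.0, 0.0]], [[0.251, 0.0, -0.0], [0.0, 0.0, 0.0]], [[0.313, 0.0, -0.0], [0.0, 0.0, 0.0]]]
```

{"name": "send_rows", "arguments": {
  "plan": [
    [[0.137, 0, 0.005], [0, -0.002, 0]],
    [[0.273, 0, 0.009], [0, -0.005, 0]],
    [[0.41, 0, 0.014], [0, -0.007, 0]],
    [[0.547, 0, 0.018], [0, -0.009, 0]],
    [[0.69, 0, 0.023], [0, -0.011, 0]]
  ],
  "jaw": 0.4
}}

```text
time_s: 18.0
tcp_pos: [0.4347, -0.336, 0.0992]
eef_rot: [-29.4, 89.9, 15.8]
contact_force: [0.6, 0.3, -0.7]
gripper_width: 0.0619
```

{"name": "send_rows", "arguments": {
  "plan": [
    [[0.063, 0, 0], [0, 0, 0]],
    [[0.125, 0, 0], [0, 0, 0]],
    [[0.19, 0, 0], [0, 0, 0]],
    [[0.25, 0, 0], [0, 0, 0]],
    [[0.313, 0, 0], [0, 0, 0]]
  ]
}}

```text
time_s: 18.5
tcp_pos: [0.4352, -0.3361, 0.0521]
eef_rot: [-39.9, 89.8, 5.2]
contact_force: [0.3, -0.1, -1.0]
gripper_width: 0.0608
```

{"name": "send_rows", "arguments": {
  "plan": [
    [[0, 0, 0], [0, 0, 0]],
    [[0, 0, 0], [0, 0, 0]],
    [[0, 0, 0], [0, 0, 0]],
    [[0, 0, 0], [0, 0, 0]],
    [[0, 0, 0], [0, 0, 0]]
  ],
  "jaw": -1,
  "force": 25
}}

```text
time_s: 19.0
tcp_pos: [0.4354, -0.3362, 0.0524]
eef_rot: [-44.4, 89.8, 0.7]
contact_force: [-0.4, -0.3, 0.4]
gripper_width: 0.027
```

{"name": "send_rows", "arguments": {
  "plan": [
    [[0, 0, 0], [0, 0, 0]],
    [[0, 0, 0], [0, 0, 0]],
    [[0, 0, 0], [0, 0, 0]],
    [[0, 0, 0], [0, 0, 0]],
    [[0, 0, 0], [0, 0, 0]]
  ]
}}

```text
time_s: 19.5
tcp_pos: [0.4354, -0.3361, 0.0525]
eef_rot: [-44.1, 89.8, 1.1]
contact_force: [-0.7, 1.7, 2.2]
gripper_width: 0.0207
```

Run:
```python
from fk import *
s=r.get_state();j=np.array(s["joints"]);print(j.round(1),np.round(s["tcp_pos"],4),s["gripper_width"],np.round(s["contact_force"],1))
p,o=now();od=ori(0)
W1=p+[0,0,.18];W2=cw([0,-80,250])
print("lift");seg(p,o,W1,o);print("carry");seg(W1,o,W2,od)
for t in np.linspace(0,1,6):
    x=W1+(W2-W1)*t;print(x.round(3))
```

```text
[-17.3  20.5 -28.6  -0.1 -40.7 -27.5] [ 0.4354 -0.3361  0.0525] 0.020661083640608365 [-0.7  1.7  2.2]
lift
[[[-0.12, -0.0, 0.0], [0.0, 0.0, 0.0]], [[-0.24, -0.001, 0.001], [0.0, 0.0, 0.0]], [[-0.36, -0.001, 0.001], [0.0, 0.0, 0.0]], [[-0.48, -0.001, 0.001], [0.0, 0.0, 0.0]], [[-0.6, -0.002, 0.002], [0.0, 0.0, 0.0]]]
[[[-0.12, -0.0, 0.0], [0.0, 0.0, 0.0]], [[-0.24, -0.001, 0.001], [0.0, 0.0, 0.0]], [[-0.36, -0.001, 0.001], [0.0, 0.0, 0.0]], [[-0.48, -0.001, 0.001], [0.0, 0.0, 0.0]], [[-0.6, -0.002, 0.002], [0.0, 0.0, 0.0]]]
carry
[[[-0.007, 0.006, 0.17], [0.049, 0.0, 0.0]], [[-0.015, 0.012, 0.341], [0.098, 0.001, 0.0]], [[-0.022, 0.018, 0.511], [0.146, 0.001, 0.0]], [[-0.029, 0.024, 0.682], [0.195, 0.001, 0.001]], [[-0.037, 0.03, 0.852], [0.244, 0.001, 0.001]]]
[[[-0.008, 0.038, 0.166], [0.049, 0.0, 0.0]], [[-0.015, 0.077, 0.332], [0.098, 0.001, 0.0]], [[-0.023, 0.115, 0.499], [0.146, 0.001, 0.0]], [[-0.03, 0.154, 0.665], [0.195, 0.001, 0.001]], [[-0.038, 0.192, 0.831], [0.244, 0.001, 0.001]]]
[[[-0.008, 0.069, 0.156], [0.049, 0.0, 0.0]], [[-0.015, 0.139, 0.312], [0.098, 0.001, 0.0]], [[-0.023, 0.208, 0.467], [0.146, 0.001, 0.0]], [[-0.031, 0.277, 0.623], [0.195, 0.001, 0.001]], [[-0.038, 0.347, 0.779], [0.244, 0.001, 0.001]]]
[ 0.435 -0.336  0.233]
[ 0.488 -0.28   0.236]
[ 0.54  -0.224  0.24 ]
[ 0.592 -0.167  0.243]
[ 0.644 -0.111  0.247]
[ 0.696 -0.055  0.25 ]
```

{"name": "send_rows", "arguments": {
  "plan": [
    [[-0.12, 0, 0], [0, 0, 0]],
    [[-0.24, 0, 0], [0, 0, 0]],
    [[-0.36, 0, 0], [0, 0, 0]],
    [[-0.48, 0, 0], [0, 0, 0]],
    [[-0.6, 0, 0], [0, 0, 0]]
  ]
}}

```text
time_s: 20.0
tcp_pos: [0.4346, -0.3359, 0.1428]
eef_rot: [-34.1, 89.8, 11.0]
contact_force: [1.5, 0.8, -2.2]
gripper_width: 0.0199
```

{"name": "send_rows", "arguments": {
  "plan": [
    [[-0.12, 0, 0], [0, 0, 0]],
    [[-0.24, 0, 0], [0, 0, 0]],
    [[-0.36, 0, 0], [0, 0, 0]],
    [[-0.48, 0, 0], [0, 0, 0]],
    [[-0.6, 0, 0], [0, 0, 0]]
  ]
}}

```text
time_s: 20.5
tcp_pos: [0.434, -0.3357, 0.233]
eef_rot: [-19.6, 89.9, 25.5]
contact_force: [0.7, -0.3, -2.7]
gripper_width: 0.0203
```

{"name": "send_rows", "arguments": {
  "plan": [
    [[-0.007, 0.006, 0.17], [0.049, 0, 0]],
    [[-0.015, 0.012, 0.34], [0.098, 0, 0]],
    [[-0.022, 0.018, 0.51], [0.146, 0, 0]],
    [[-0.03, 0.024, 0.68], [0.195, 0, 0]],
    [[-0.037, 0.03, 0.852], [0.244, 0, 0]]
  ]
}}

```text
time_s: 21.0
tcp_pos: [0.5213, -0.2411, 0.2384]
eef_rot: [11.1, 89.9, 45.1]
contact_force: [0.3, -0.2, -1.6]
gripper_width: 0.0206
```

{"name": "send_rows", "arguments": {
  "plan": [
    [[-0.008, 0.038, 0.166], [0.049, 0, 0]],
    [[-0.015, 0.077, 0.332], [0.098, 0, 0]],
    [[-0.023, 0.115, 0.5], [0.146, 0, 0]],
    [[-0.03, 0.154, 0.665], [0.195, 0, 0]],
    [[-0.038, 0.192, 0.83], [0.244, 0, 0]]
  ]
}}

```text
time_s: 21.5
tcp_pos: [0.6086, -0.1467, 0.2436]
eef_rot: [56.3, 89.9, 79.2]
contact_force: [-0.2, -0.7, -1.9]
gripper_width: 0.0202
```

{"name": "send_rows", "arguments": {
  "plan": [
    [[-0.008, 0.069, 0.156], [0.049, 0, 0]],
    [[-0.015, 0.139, 0.312], [0.098, 0, 0]],
    [[-0.023, 0.208, 0.467], [0.146, 0, 0]],
    [[-0.03, 0.277, 0.623], [0.195, 0, 0]],
    [[-0.038, 0.347, 0.78], [0.244, 0, 0]]
  ]
}}

```text
time_s: 22.0
tcp_pos: [0.6964, -0.0523, 0.2486]
eef_rot: [104.3, 89.9, 116.2]
contact_force: [0.2, -0.8, -2.6]
gripper_width: 0.0203
```

Run:
```python
from fk import *
s=r.get_state();p,o=now();print(np.array(s["joints"]).round(1),inC(p).round(1),s["gripper_width"],(ori(0).inv()*o).as_rotvec(degrees=True).round(2))
c=r.capture("wrist");save(c,"w5")
a=inC(cloud(c));a=a[(abs(a[:,0])<75)&(a[:,1]<-20)&(a[:,1]>-125)]
f=a[(a[:,2]>53)&(a[:,2]<63)]  # well floor
top=a[(a[:,2]>74)&(a[:,2]<84)]
print("floor",len(f),np.percentile(f,[1,99],0).round(1).tolist(),"liner top",np.percentile(top,[1,50,99],0).round(1).tolist())
for d in r.trace(c,"liner_vacant")[:1]:
    w=inC(cloud(c,d["mask"]));print(d["score"],np.percentile(w,[1,99],0).round(1).tolist())
```

```text
[ 11.6  22.7   4.4  -0.1 -71.7 -89.7] [  0.7 -77.7 248.6] 0.020288160245960727 [0.34 0.03 0.12]
floor 3015 [[-30.4, -121.8, 55.7], [28.5, -21.0, 62.1]] liner top [[-74.6, -124.5, 75.3], [-42.9, -64.1, 77.3], [59.8, -20.9, 79.0]]
0.84 [[-81.2, -118.5, 56.0], [33.5, -41.1, 78.8]]
```

View pics/w5.png

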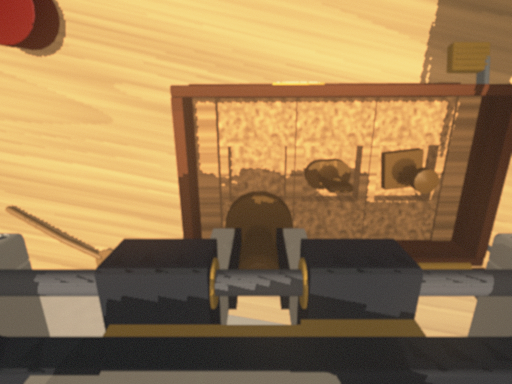

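Run:
```python
from fk import *
p,o=now();od=ori(0);A=cw([-.5,-80,135]);seg(p,o,A,od);print();seg(A,od,cw([-.5,-80,112.5]),od)
```

```text
[[[0.151, -0.005, -0.003], [-0.001, -0.0, -0.001]], [[0.301, -0.01, -0.007], [-0.002, -0.0, -0.001]], [[0.452, -0.015, -0.01], [-0.003, -0.0, -0.002]], [[0.602, -0.02, -0.014], [-0.004, -0.0, -0.002]], [[0.753, -0.025, -0.017], [-0.005, -0.0, -0.003]]]

[[[0.03, 0.0, 0.0], [0.0, 0.0, 0.0]], [[0.06, 0.0, 0.0], [0.0, 0.0, 0.0]], [[0.09, 0.0, 0.0], [0.0, 0.0, 0.0]], [[0.12, 0.0, 0.0], [0.0, 0.0, 0.0]], [[0.15, 0.0, 0.0], [0.0, 0.0, 0.0]]]
```

{"name": "send_rows", "arguments": {
  "plan": [
    [[0.15, -0.01, -0.003], [0, 0, 0]],
    [[0.3, -0.015, -0.007], [-0.002, 0, 0]],
    [[0.45, -0.02, -0.01], [-0.003, 0, -0.002]],
    [[0.6, -0.02, -0.014], [-0.004, 0, -0.002]],
    [[0.753, -0.02, -0.014], [-0.005, 0, -0.003]]
  ]
}}

```text
time_s: 22.6
tcp_pos: [0.6953, -0.0543, 0.1335]
eef_rot: [172.5, 89.9, -175.3]
contact_force: [0.2, 0.4, -2.4]
gripper_width: 0.02
```

{"name": "send_rows", "arguments": {
  "plan": [
    [[0.03, 0, 0], [0, 0, 0]],
    [[0.06, 0, 0], [0, 0, 0]],
    [[0.09, 0, 0], [0, 0, 0]],
    [[0.12, 0, 0], [0, 0, 0]],
    [[0.15, 0, 0], [0, 0, 0]]
  ]
}}

```text
time_s: 23.1
tcp_pos: [0.6957, -0.0543, 0.1116]
eef_rot: [8.9, 90.0, 21.1]
contact_force: [1.0, -0.8, -1.9]
gripper_width: 0.0203
```

Run:
```python
from fk import *
p,o=now();s=r.get_state();print(inC(p).round(1),np.round(s["contact_force"],1),s["gripper_width"],(ori(0).inv()*o).as_rotvec(degrees=True).round(2))
```

```text
[ -0.4 -79.5 111.6] [ 1.  -0.8 -1.9] 0.020258321718508086 [-0.02 -0.01  0.  ]
```

Creep down until the weight comes off.

{"name": "send_rows", "arguments": {
  "plan": [
    [[0.002, 0, 0], [0, 0, 0]],
    [[0.004, 0, 0], [0, 0, 0]],
    [[0.006, 0, 0], [0, 0, 0]],
    [[0.008, 0, 0], [0, 0, 0]],
    [[0.008, 0, 0], [0, 0, 0]]
  ]
}}

```text
time_s: 23.6
tcp_pos: [0.6958, -0.0542, 0.1106]
eef_rot: [2.1, 90.0, 14.3]
contact_force: [0.1, 0.3, -2.1]
gripper_width: 0.0201
```

{"name": "send_rows", "arguments": {
  "plan": [
    [[0.003, 0, 0], [0, 0, 0]],
    [[0.005, 0, 0], [0, 0, 0]],
    [[0.007, 0, 0], [0, 0, 0]],
    [[0.008, 0, 0], [0, 0, 0]],
    [[0.008, 0, 0], [0, 0, 0]]
  ]
}}

```text
time_s: 24.1
tcp_pos: [0.696, -0.0543, 0.1106]
eef_rot: [-12.3, 89.9, -0.1]
contact_force: [-3.7, 1.0, 6.9]
gripper_width: 0.02
```

{"name": "send_rows", "arguments": {
  "plan": [
    [[-0.003, 0, 0], [0, 0, 0]],
    [[-0.003, 0, 0], [0, 0, 0]],
    [[-0.003, 0, 0], [0, 0, 0]],
    [[-0.003, 0, 0], [0, 0, 0]],
    [[-0.003, 0, 0], [0, 0, 0]]
  ],
  "jaw": 0.02
}}

```text
time_s: 24.6
tcp_pos: [0.696, -0.0543, 0.1109]
eef_rot: [-14.1, 89.9, -1.8]
contact_force: [0.4, -0.3, 0.3]
gripper_width: 0.0439
```

{"name": "send_rows", "arguments": {
  "plan": [
    [[-0.1, 0, 0], [0, 0, 0]],
    [[-0.25, 0, 0], [0, 0, 0]],
    [[-0.45, 0, 0], [0, 0, 0]],
    [[-0.7, 0, 0], [0, 0, 0]],
    [[-0.95, 0, 0], [0, 0, 0]]
  ]
}}

```text
time_s: 25.1
tcp_pos: [0.6957, -0.0544, 0.2559]
eef_rot: [-20.8, 89.9, -8.6]
contact_force: [0.4, -0.1, 0.1]
gripper_width: 0.045
```

Run:
```python
from fk import *
p,o=now();s=r.get_state();j=np.array(s["joints"]);print(inC(p).round(1),np.round(s["contact_force"],1),s["gripper_width"])
c=r.capture("wrist");save(c,"w6")
for d in r.trace(c,"matrix")[:3]:
    w=inC(cloud(c,d["mask"]));t=w[w[:,2]>120];b=w[(w[:,2]>62)&(w[:,2]<74)];print(round(d["score"],2),np.round(d["uv"]),np.median(c["color"][d["mask"]],0),"zmax",w[:,2].max().round(1),"top",((t.min(0)+t.max(0))/2).round(1) if len(t) else "","die",((b.min(0)+b.max(0))/2).round(1) if len(b) else "")
# path back to lever, branch B, plate at bottom
for l in(45,46.5,48):
    o1=ori(l);pre=cw(plate(.476)+[-70,0,14])-.008*o1.as_matrix()[:,0];cc,jb=ikn(pre,o1,np.array([-14,10,-53,-129,-24,61.]));print(l,cc,jb.round(1))
o1=ori(45.5);pre=cw(plate(.476)+[-72,0,12])-.008*o1.as_matrix()[:,0];cc,jb=ikn(pre,o1,np.array([-14,10,-53,-129,-24,61.]))
for b in((-30,0,20),(-35,5,5)):
    F=bump(j,jb,b);print(b);check(F,8,3)
```

```text
[ -0.5 -79.6 255.9] [ 0.4 -0.1  0.1] 0.04500045963914716
0.94 [258. 176.] [102.  72.  41.] zmax 127.2 top [ -0.8 -80.2 123.6] die [ -2.4 -80.2  68.1]
45 2.8286133093215333e-26 [ -12.2    9.7  -51.8 -127.9  -21.7   57.8]
46.5 7.689169978672205e-27 [ -16.5   11.8  -55.  -132.1  -27.9   66.2]
48 1.501155562723247e-26 [ -20.    14.5  -58.  -135.1  -34.1   73.3]
(-30, 0, 20)
0 [ 0.695 -0.055  0.256] minz 0.237 cxmax 44.0 z 0.3 rmin 0.63 [0 0 0] lim 62.9
3 [ 0.679 -0.023  0.29 ] minz 0.262 cxmax 35.0 z 0.33 rmin 0.58 [17.   5.3  3.8] lim 58.5
6 [0.663 0.006 0.33 ] minz 0.298 cxmax 23.0 z 0.38 rmin 0.53 [17.1  4.9  3.8] lim 54.1
9 [0.646 0.027 0.369] minz 0.339 cxmax 7.0 z 0.35 rmin 0.46 [15.   4.3  3.8] lim 48.4
12 [0.627 0.041 0.398] minz 0.372 cxmax -6.0 z 0.39 rmin 0.4 [11.2  3.6  3.8] lim 41.7
15 [0.608 0.05  0.411] minz 0.391 cxmax -23.0 z 0.41 rmin 0.36 [7.2 2.8 3.8] lim 35.9
18 [0.59  0.055 0.406] minz 0.38 cxmax -42.0 z 0.41 rmin 0.32 [7.2 2.  3.8] lim 31.1
21 [0.574 0.06  0.381] minz 0.35 cxmax -59.0 z 0.39 rmin 0.28 [11.5  1.3  3.8] lim 27.3
24 [0.559 0.067 0.341] minz 0.307 cxma
[... 1036 characters left out ...]
0.537 0.117 0.483] minz 0.454 cxmax -70.0 z 0.49 rmin 0.29 [7.8 2.5 3.8] lim 41.6
21 [0.531 0.133 0.47 ] minz 0.432 cxmax -75.0 z 0.48 rmin 0.27 [8.  1.8 3.8] lim 37.2
24 [0.531 0.142 0.438] minz 0.396 cxmax -76.0 z 0.45 rmin 0.25 [13.   1.3  3.8] lim 32.6
27 [0.536 0.146 0.388] minz 0.346 cxmax -74.0 z 0.4 rmin 0.24 [18.7  1.6  3.8] lim 27.8
30 [0.538 0.145 0.322] minz 0.285 cxmax -76.0 z 0.33 rmin 0.23 [23.6  2.2  3.8] lim 22.6
33 [0.531 0.14  0.245] minz 0.216 cxmax -88.0 z 0.25 rmin 0.22 [27.1  2.9  3.8] lim 17.3
36 [0.51  0.134 0.162] minz 0.14 cxmax -114.0 z 0.16 rmin 0.22 [29.2  3.5  3.8] lim 11.9
39 [0.472 0.129 0.081] minz 0.059 cxmax -157.0 z 0.08 rmin 0.22 [29.9  3.9  3.8] lim 6.4
```

View pics/w6.png

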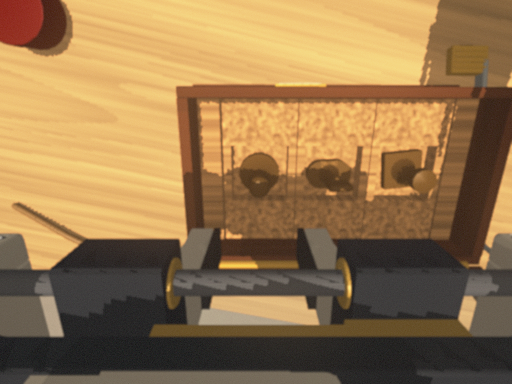

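Run:
```python
from fk import *
j=np.array(r.get_state()["joints"])
o1=ori(45.5);pre=cw(plate(.476)+[-72,0,12])-.008*o1.as_matrix()[:,0];cc,jb=ikn(pre,o1,np.array([-14,10,-53,-129,-24,61.]))
F=bump(j,jb,(-30,0,20));jpath(F,7)
```

```text
[[[-0.077, 0.089, -0.025], [-0.053, -0.104, 0.072]], [[-0.164, 0.177, -0.048], [-0.103, -0.213, 0.135]], [[-0.26, 0.262, -0.07], [-0.15, -0.325, 0.187]], [[-0.362, 0.342, -0.093], [-0.194, -0.439, 0.23]], [[-0.466, 0.418, -0.119], [-0.233, -0.554, 0.263]]]
[[[-0.086, 0.089, 0.029], [-0.041, -0.111, 0.022]], [[-0.172, 0.173, 0.052], [-0.08, -0.219, 0.035]], [[-0.255, 0.249, 0.069], [-0.115, -0.322, 0.04]], [[-0.331, 0.318, 0.077], [-0.146, -0.42, 0.038]], [[-0.399, 0.38, 0.077], [-0.173, -0.511, 0.029]]]
[[[-0.053, 0.055, 0.021], [-0.027, -0.083, -0.015]], [[-0.098, 0.104, 0.029], [-0.05, -0.157, -0.034]], [[-0.133, 0.147, 0.022], [-0.07, -0.222, -0.057]], [[-0.156, 0.186, 0.001], [-0.086, -0.278, -0.083]], [[-0.168, 0.22, -0.035], [-0.098, -0.325, -0.111]]]
[[[-0.014, 0.033, -0.045], [-0.011, -0.037, -0.029]], [[-0.018, 0.066, -0.105], [-0.018, -0.064, -0.058]], [[-0.014, 0.099, -0.181], [-0.022, -0.082, -0.087]], [[-0.001, 0.133, -0.271], [-0.024, -0.092, -0.114]], [[0.019, 0.168, -0.373], [-0.022, -0.094, -0.14]]]
[[[0.014, 0.042, -0.114], [0.003, 0.006, -0.024]], [[0.033, 0.088, -0.238], [0.009, 0.02, -0.046]], [[0.054, 0.138, -0.37], [0.017, 0.039, -0.065]], [[0.078, 0.191, -0.508], [0.028, 0.065, -0.082]], [[0.102, 0.248, -0.65], [0.04, 0.095, -0.096]]]
[[[0.03, 0.058, -0.145], [0.014, 0.034, -0.012]], [[0.059, 0.119, -0.29], [0.029, 0.072, -0.023]], [[0.086, 0.181, -0.435], [0.046, 0.113, -0.032]], [[0.111, 0.244, -0.578], [0.064, 0.157, -0.04]], [[0.132, 0.307, -0.719], [0.083, 0.203, -0.047]]]
[[[0.037, 0.053, -0.137], [0.02, 0.048, -0.007]], [[0.07, 0.104, -0.27], [0.04, 0.097, -0.014]], [[0.099, 0.151, -0.4], [0.06, 0.149, -0.022]], [[0.123, 0.194, -0.527], [0.08, 0.201, -0.03]], [[0.142, 0.232, -0.652], [0.1, 0.256, -0.039]]]
```

{"name": "send_rows", "arguments": {
  "plan": [
    [[-0.077, 0.089, -0.025], [-0.053, -0.104, 0.072]],
    [[-0.164, 0.177, -0.048], [-0.103, -0.213, 0.135]],
    [[-0.26, 0.262, -0.07], [-0.15, -0.325, 0.187]],
    [[-0.362, 0.342, -0.093], [-0.194, -0.439, 0.23]],
    [[-0.466, 0.418, -0.119], [-0.233, -0.554, 0.263]]
  ]
}}

```text
time_s: 25.7
tcp_pos: [0.6667, 0.0031, 0.3335]
eef_rot: [18.7, 61.6, 41.9]
contact_force: [-0.0, -0.2, 0.0]
gripper_width: 0.0448
```

{"name": "send_rows", "arguments": {
  "plan": [
    [[-0.086, 0.089, 0.029], [-0.041, -0.111, 0.022]],
    [[-0.172, 0.173, 0.052], [-0.08, -0.219, 0.035]],
    [[-0.255, 0.25, 0.069], [-0.115, -0.322, 0.04]],
    [[-0.331, 0.318, 0.077], [-0.146, -0.42, 0.038]],
    [[-0.4, 0.38, 0.077], [-0.173, -0.511, 0.029]]
  ]
}}

```text
time_s: 26.2
tcp_pos: [0.6304, 0.0388, 0.4026]
eef_rot: [6.1, 38.6, 36.1]
contact_force: [-0.2, 0.2, -0.3]
gripper_width: 0.0444
```

{"name": "send_rows", "arguments": {
  "plan": [
    [[-0.053, 0.055, 0.021], [-0.027, -0.083, -0.015]],
    [[-0.098, 0.104, 0.029], [-0.05, -0.157, -0.034]],
    [[-0.133, 0.147, 0.022], [-0.07, -0.222, -0.057]],
    [[-0.156, 0.186, 0], [-0.086, -0.278, -0.083]],
    [[-0.168, 0.22, -0.035], [-0.098, -0.325, -0.111]]
  ]
}}

```text
time_s: 26.7
tcp_pos: [0.5933, 0.0537, 0.4188]
eef_rot: [-1.9, 24.0, 29.5]
contact_force: [0.2, -0.2, -1.1]
gripper_width: 0.0446
```

{"name": "send_rows", "arguments": {
  "plan": [
    [[-0.014, 0.033, -0.045], [-0.011, -0.037, -0.029]],
    [[-0.018, 0.066, -0.105], [-0.018, -0.064, -0.058]],
    [[-0.014, 0.1, -0.181], [-0.022, -0.082, -0.087]],
    [[0, 0.133, -0.271], [-0.024, -0.092, -0.114]],
    [[0.019, 0.168, -0.373], [-0.022, -0.094, -0.14]]
  ],
  "jaw": 1
}}

```text
time_s: 27.2
tcp_pos: [0.5636, 0.0641, 0.3671]
eef_rot: [-5.4, 19.2, 23.0]
contact_force: [-0.3, 0.1, -0.4]
gripper_width: 0.0793
```

{"name": "send_rows", "arguments": {
  "plan": [
    [[0.014, 0.042, -0.114], [0.003, 0.006, -0.024]],
    [[0.033, 0.088, -0.238], [0.009, 0.02, -0.046]],
    [[0.054, 0.138, -0.37], [0.017, 0.039, -0.065]],
    [[0.078, 0.191, -0.508], [0.028, 0.065, -0.082]],
    [[0.1, 0.248, -0.65], [0.04, 0.095, -0.096]]
  ]
}}

```text
time_s: 27.7
tcp_pos: [0.5353, 0.0826, 0.268]
eef_rot: [-5.5, 22.9, 17.9]
contact_force: [0.6, 0.1, 0.2]
gripper_width: 0.0874
```

Run:
```python
from fk import *
j=np.array(r.get_state()["joints"]);print(j.round(1))
o1=ori(45.5);pre=cw(plate(.476)+[-72,0,12])-.008*o1.as_matrix()[:,0];cc,jb=ikn(pre,o1,np.array([-14,10,-53,-129,-24,61.]))
F=lambda t:j+(jb-j)*t;check(F,2,2);jpath(F,2)
gr=cw(plate(.476)+[-5,0,0])-.008*o1.as_matrix()[:,0];seg(pre,o1,gr,o1)
```

```text
[ -9.   -9.7 -37.3 -94.7 -24.8  21.9]
0 [0.535 0.081 0.267] minz 0.236 cxmax -99.0 z 0.28 rmin 0.22 [0 0 0] lim 20.9
2 [0.523 0.095 0.216] minz 0.191 cxmax -108.0 z 0.22 rmin 0.22 [26.5  2.2  4.1] lim 17.7
4 [0.509 0.106 0.17 ] minz 0.148 cxmax -121.0 z 0.17 rmin 0.21 [24.2  2.3  4.1] lim 14.4
6 [0.492 0.116 0.128] minz 0.106 cxmax -137.0 z 0.13 rmin 0.21 [22.3  2.4  4.1] lim 11.1
8 [0.475 0.123 0.091] minz 0.069 cxmax -155.0 z 0.09 rmin 0.22 [20.8  2.5  4.1] lim 7.8
10 [0.455 0.128 0.056] minz 0.034 cxmax -175.0 z 0.05 rmin 0.22 [19.7  2.7  4.1] lim 4.5
[[[0.049, 0.071, -0.164], [0.021, 0.042, -0.003]], [[0.089, 0.141, -0.321], [0.041, 0.085, -0.007]], [[0.122, 0.208, -0.473], [0.062, 0.129, -0.013]], [[0.147, 0.273, -0.619], [0.082, 0.174, -0.021]], [[0.166, 0.334, -0.76], [0.102, 0.221, -0.03]]]
[[[0.035, 0.048, -0.136], [0.02, 0.048, -0.01]], [[0.064, 0.093, -0.269], [0.039, 0.099, -0.021]], [[0.086, 0.135, -0.399], [0.058, 0.151, -0.032]], [[0.103, 0.173, -0.527], [0.075, 0.205, -0.044]], [[0.113, 0.208, -0.654], [0.092, 0.261, -0.056]]]
[[[0.075, 0.0, 0.051], [0.0, 0.0, 0.0]], [[0.15, -0.0, 0.102], [0.0, 0.0, 0.0]], [[0.225, 0.0, 0.154], [0.0, 0.0, 0.0]], [[0.3, 0.0, 0.205], [0.0, 0.0, 0.0]], [[0.375, -0.0, 0.256], [0.0, 0.0, 0.0]]]
```

{"name": "send_rows", "arguments": {
  "plan": [
    [[0.049, 0.071, -0.164], [0.021, 0.042, -0.003]],
    [[0.089, 0.141, -0.321], [0.041, 0.085, -0.007]],
    [[0.122, 0.208, -0.473], [0.062, 0.129, -0.013]],
    [[0.147, 0.273, -0.619], [0.082, 0.174, -0.021]],
    [[0.166, 0.334, -0.76], [0.102, 0.221, -0.03]]
  ]
}}

```text
time_s: 28.2
tcp_pos: [0.5017, 0.1126, 0.1498]
eef_rot: [-2.1, 32.7, 15.7]
contact_force: [-0.7, -0.0, -0.9]
gripper_width: 0.0876
```

{"name": "send_rows", "arguments": {
  "plan": [
    [[0.035, 0.048, -0.136], [0.02, 0.048, -0.01]],
    [[0.064, 0.093, -0.269], [0.04, 0.1, -0.021]],
    [[0.086, 0.135, -0.4], [0.058, 0.151, -0.032]],
    [[0.103, 0.173, -0.527], [0.075, 0.205, -0.044]],
    [[0.113, 0.208, -0.654], [0.092, 0.261, -0.056]]
  ]
}}

```text
time_s: 28.7
tcp_pos: [0.4572, 0.1286, 0.0576]
eef_rot: [-0.2, 44.3, 12.1]
contact_force: [0.2, 0.6, 0.5]
gripper_width: 0.0877
```

Run:
```python
from fk import *
p,o=now();j=np.array(r.get_state()["joints"]);print(j.round(1),p.round(3))
c=r.capture("wrist");save(c,"w7")
for d in r.trace(c,"lever_plate")[:1]:
    q=inC(cloud(c,d["mask"]));q=q[(q[:,0]<-95)&(q[:,2]>25)&(q[:,2]<60)];print(d["score"],d["uv"],q.mean(0).round(1),np.percentile(q,[2,98],0).round(1).tolist(),"expect",plate(.476).round(1))
o1=ori(48);gr=cw(plate(.476)+[-5,0,0])-.008*o1.as_matrix()[:,0];seg(p,o,gr,o1)
for t in(0,.25,.5,.75,1):
    om=o*R.from_rotvec((o.inv()*o1).as_rotvec()*t);cc,jj=ikn(p+(gr-p)*t,om,j);print(round(cc,4),jj.round(1))
```

```text
[ -14.7   10.8  -53.8 -130.5  -25.1   63. ] [0.457 0.129 0.058]
0.62 [266.6, 259.1] [-132.   149.3   39. ] [[-137.9, 130.7, 30.1], [-116.5, 167.8, 45.5]] expect [-119.2  149.    38.5]
[[[0.075, -0.001, 0.047], [0.001, -0.01, 0.0]], [[0.149, -0.002, 0.094], [0.001, -0.021, 0.001]], [[0.224, -0.003, 0.142], [0.002, -0.031, 0.001]], [[0.298, -0.004, 0.189], [0.002, -0.041, 0.001]], [[0.373, -0.005, 0.236], [0.003, -0.052, 0.001]]]
0.0 [ -14.5   10.8  -53.6 -130.7  -25.    62.9]
0.0 [ -15.5   13.6  -53.9 -134.4  -27.9   67.9]
0.0 [ -15.8   16.2  -53.9 -137.5  -30.4   71.7]
0.0 [ -15.6   18.5  -53.6 -140.1  -32.4   74.5]
0.0 [ -15.2   20.5  -53.  -142.3  -34.    76.5]
```

{"name": "send_rows", "arguments": {
  "plan": [
    [[0.075, 0, 0.047], [0, -0.01, 0]],
    [[0.15, 0, 0.094], [0, -0.02, 0]],
    [[0.224, 0, 0.142], [0, -0.03, 0]],
    [[0.298, 0, 0.189], [0, -0.04, 0]],
    [[0.373, 0, 0.236], [0, -0.05, 0]]
  ]
}}

```text
time_s: 29.3
tcp_pos: [0.5211, 0.1423, 0.0439]
eef_rot: [-0.1, 42.0, 12.2]
contact_force: [-0.1, -0.5, 0.2]
gripper_width: 0.0878
```

{"name": "send_rows", "arguments": {
  "plan": [
    [[0, 0, 0], [0, 0, 0]],
    [[0, 0, 0], [0, 0, 0]],
    [[0, 0, 0], [0, 0, 0]],
    [[0, 0, 0], [0, 0, 0]],
    [[0, 0, 0], [0, 0, 0]]
  ],
  "jaw": -1,
  "force": 50
}}

```text
time_s: 29.8
tcp_pos: [0.521, 0.1423, 0.0444]
eef_rot: [-0.1, 41.9, 12.2]
contact_force: [-0.1, -0.1, -0.4]
gripper_width: 0.053
```

{"name": "send_rows", "arguments": {
  "plan": [
    [[0, 0, 0], [0, 0, 0]],
    [[0, 0, 0], [0, 0, 0]],
    [[0, 0, 0], [0, 0, 0]],
    [[0, 0, 0], [0, 0, 0]],
    [[0, 0, 0], [0, 0, 0]]
  ]
}}

```text
time_s: 30.3
tcp_pos: [0.5207, 0.143, 0.0445]
eef_rot: [-0.1, 41.9, 12.3]
contact_force: [-0.0, 4.4, 0.7]
gripper_width: 0.0394
```

```bash
cat >> fk.py <<'E'
def lift(p,o,q0,qs,l0,l1):
    "rows taking the gripped plate from lever q0 along qs, plate point fixed in tool, lean l0->l1"
    pw=cw(plate(q0));d=o.inv().apply(p-pw);n=len(qs)
    out=[]
    for i,q in enumerate(qs):
        oo=o*R.from_rotvec([0,-np.radians((l1-l0)*(i+1)/n),0]);out.append((cw(plate(q))+oo.apply(d),oo))
    b=(p,o)
    for c in range(0,n,5):
        print([row(*b,*x) for x in out[c:c+5]],"end q",qs[c+4]);b=out[c+4]
    return out
E
python3 - <<'E'
from fk import *
s=r.get_state();p,o=now();print(s["time_s"],np.round(s["joints"],1),np.round(s["contact_force"],1),s["gripper_width"],s["eef_rot"])
pc=inC(p+.008*o.as_matrix()[:,0])+[5,0,0];print(pc.round(1))
l0=90-s["eef_rot"][1]
X=lift(p,o,.476,np.linspace(.476,0,36)[1:],l0,51)
j=np.array(s["joints"])
for x in X[::7]:cc,j=ikn(*x,j);print(round(cc,3),j.round(1))
E
```

```text
30.3 [ -15.4   20.5  -53.3 -142.3  -34.4   76.9] [-0.   4.4  0.7] 0.03939053893353494 [-0.08235801 41.90322614 12.27372561]
[-118.8  150.3   39.2]
[[[-0.01, -0.0, 0.007], [-0.0, -0.002, -0.0]], [[-0.02, -0.0, 0.014], [-0.0, -0.004, 0.0]], [[-0.029, -0.0, 0.021], [-0.0, -0.006, 0.0]], [[-0.039, -0.0, 0.028], [-0.0, -0.007, -0.0]], [[-0.048, -0.0, 0.035], [0.0, -0.009, -0.0]]] end q 0.408
[[[-0.009, -0.0, 0.007], [-0.0, -0.002, 0.0]], [[-0.019, -0.0, 0.015], [-0.0, -0.004, 0.0]], [[-0.028, -0.0, 0.023], [-0.0, -0.006, 0.0]], [[-0.037, -0.0, 0.031], [-0.0, -0.007, 0.0]], [[-0.046, -0.0, 0.039], [0.0, -0.009, 0.0]]] end q 0.33999999999999997
[[[-0.009, -0.0, 0.008], [0.0, -0.002, -0.0]], [[-0.017, -0.0, 0.016], [-0.0, -0.004, 0.0]], [[-0.026, -0.0, 0.025], [-0.0, -0.006, 0.0]], [[-0.034, -0.0, 0.033], [0.0, -0.007, -0.0]], [[-0.043, -0.0, 0.042], [0.0, -0.009, 0.0]]] end q 0.272
[[[-0.008, -0.0, 0.009], [-0.0, -0.002, -0.0]], [[-0.016, -0.0, 0.018], [0.0, -0.004, -0.0]], [[-0.024, -0.0, 0.027], [0.0, -0.006, 0.0]], [[-0.032, -0.0, 0.036], [-0.0, -0.007, -0.0]], [[-0.039, -0.0, 0.045], [0
[... 303 characters left out ...]
 0.01], [-0.0, -0.002, 0.0]], [[-0.013, -0.0, 0.02], [-0.0, -0.004, 0.0]], [[-0.02, -0.0, 0.03], [0.0, -0.006, -0.0]], [[-0.026, -0.0, 0.04], [-0.0, -0.007, -0.0]], [[-0.032, -0.0, 0.05], [-0.0, -0.009, -0.0]]] end q 0.068
[[[-0.006, -0.0, 0.01], [0.0, -0.002, 0.0]], [[-0.012, -0.0, 0.021], [0.0, -0.004, 0.0]], [[-0.017, -0.0, 0.031], [0.0, -0.006, -0.0]], [[-0.023, -0.0, 0.042], [0.0, -0.007, -0.0]], [[-0.028, -0.0, 0.053], [-0.0, -0.009, 0.0]]] end q 0.0
0.0 [ -15.    20.1  -53.  -142.1  -33.8   76.2]
0.0 [ -14.3   17.3  -52.  -139.7  -31.3   72.4]
0.0 [ -13.1   14.5  -50.7 -137.   -28.5   67.9]
0.0 [ -11.6   11.9  -49.1 -134.   -25.5   63. ]
0.0 [  -9.8    9.4  -47.4 -130.8  -22.5   57.6]
```

{"name": "send_rows", "arguments": {
  "plan": [
    [[-0.01, 0, 0.007], [0, -0.002, 0]],
    [[-0.02, 0, 0.014], [0, -0.004, 0]],
    [[-0.029, 0, 0.021], [0, -0.006, 0]],
    [[-0.039, 0, 0.028], [0, -0.007, 0]],
    [[-0.048, 0, 0.035], [0, -0.009, 0]]
  ]
}}

```text
time_s: 30.8
tcp_pos: [0.5189, 0.1427, 0.0531]
eef_rot: [-0.1, 41.5, 12.3]
contact_force: [5.0, 4.4, -6.0]
gripper_width: 0.0396
```

{"name": "send_rows", "arguments": {
  "plan": [
    [[-0.009, 0, 0.007], [0, -0.002, 0]],
    [[-0.019, 0, 0.015], [0, -0.004, 0]],
    [[-0.028, 0, 0.023], [0, -0.006, 0]],
    [[-0.037, 0, 0.031], [0, -0.007, 0]],
    [[-0.046, 0, 0.039], [0, -0.009, 0]]
  ]
}}

```text
time_s: 31.3
tcp_pos: [0.5177, 0.1424, 0.062]
eef_rot: [-0.1, 41.1, 12.3]
contact_force: [3.8, 4.1, -3.3]
gripper_width: 0.0392
```

{"name": "send_rows", "arguments": {
  "plan": [
    [[-0.009, 0, 0.008], [0, -0.002, 0]],
    [[-0.017, 0, 0.016], [0, -0.004, 0]],
    [[-0.026, 0, 0.025], [0, -0.006, 0]],
    [[-0.034, 0, 0.033], [0, -0.007, 0]],
    [[-0.043, 0, 0.042], [0, -0.009, 0]]
  ]
}}

```text
time_s: 31.8
tcp_pos: [0.5171, 0.1423, 0.0712]
eef_rot: [-0.0, 40.7, 12.3]
contact_force: [3.2, 3.1, -1.4]
gripper_width: 0.0394
```

Run:
```python
from fk import *
s=r.get_state();p,o=now();print(np.round(s["joints"],1),np.round(s["contact_force"],1),np.round(s["moment"],2),s["gripper_width"],s["eef_rot"])
pc=inC(p+.008*o.as_matrix()[:,0])+[5,0,0];print(pc.round(1),plate(.272).round(1))
print("q",.237-np.arcsin((pc[2]-70)/133))
c=r.capture("top")
d=r.trace(c,"glazed_lid")[0];w=inC(cloud(c,d["mask"]));w=w[(w[:,2]>115)&(w[:,2]<340)&(abs(w[:,1])<165)];print("lid max z",np.percentile(w[:,2],99).round(0),"min x",np.percentile(w[:,0],1).round(0))
```

```text
[ -13.2   14.4  -50.7 -136.7  -28.5   67.7] [ 3.2  3.1 -1.4] [-0.03  2.78  0.54] 0.039408569534404435 [-0.04890643 40.71445094 12.29292862]
[-122.3  150.4   66. ] [-122.9  149.    65.3]
q 0.26704190801229555
lid max z 295.0 min x -18.0
```

{"name": "send_rows", "arguments": {
  "plan": [
    [[-0.008, 0, 0.009], [0, -0.002, 0]],
    [[-0.016, 0, 0.018], [0, -0.004, 0]],
    [[-0.024, 0, 0.027], [0, -0.006, 0]],
    [[-0.032, 0, 0.036], [0, -0.007, 0]],
    [[-0.039, 0, 0.045], [0, -0.009, 0]]
  ]
}}

```text
time_s: 32.4
tcp_pos: [0.5171, 0.1423, 0.0806]
eef_rot: [-0.1, 40.3, 12.3]
contact_force: [3.2, 2.7, -2.3]
gripper_width: 0.0395
```

{"name": "send_rows", "arguments": {
  "plan": [
    [[-0.007, 0, 0.009], [0, -0.002, 0]],
    [[-0.015, 0, 0.019], [0, -0.004, 0]],
    [[-0.022, 0, 0.028], [0, -0.006, 0]],
    [[-0.029, 0, 0.038], [0, -0.007, 0]],
    [[-0.036, 0, 0.048], [0, -0.009, 0]]
  ]
}}

```text
time_s: 32.9
tcp_pos: [0.5177, 0.1424, 0.0898]
eef_rot: [-0.1, 39.9, 12.3]
contact_force: [2.9, 2.6, -0.6]
gripper_width: 0.0396
```

Run:
```python
from fk import *
s=r.get_state();p,o=now();print(np.round(s["joints"],1),np.round(s["contact_force"],1),s["gripper_width"],s["eef_rot"])
pc=inC(p+.008*o.as_matrix()[:,0])+[5,0,0];q=.237-np.arcsin((pc[2]-70)/133);print(pc.round(1),"q",q,plate(q).round(1))
c=r.capture("top")
d=r.trace(c,"glazed_lid")[0];w=inC(cloud(c,d["mask"]));w=w[(w[:,2]>115)&(w[:,2]<340)&(abs(w[:,1])<165)];print("lid max z",np.percentile(w[:,2],99).round(0),"min x",np.percentile(w[:,0],1).round(0))
lift(p,o,q,np.linspace(q,0,21)[1:],90-s["eef_rot"][1],51)
```

```text
[ -10.8   10.6  -48.3 -132.3  -24.    60.2] [ 2.9  2.6 -0.6] 0.03958584580544468 [-0.08859924 39.85483543 12.28182373]
[-121.7  150.4   84.7] q 0.1265853701276694 [-122.2  149.    84.7]
lid max z 238.0 min x -77.0
[[[-0.003, -0.0, 0.005], [0.0, -0.001, -0.0]], [[-0.006, -0.0, 0.009], [-0.0, -0.002, 0.0]], [[-0.009, -0.0, 0.014], [0.0, -0.003, -0.0]], [[-0.012, -0.0, 0.019], [-0.0, -0.004, -0.0]], [[-0.015, -0.0, 0.023], [0.0, -0.005, -0.0]]] end q 0.09493902759575205
[[[-0.003, -0.0, 0.005], [-0.0, -0.001, 0.0]], [[-0.006, -0.0, 0.009], [0.0, -0.002, 0.0]], [[-0.009, -0.0, 0.014], [0.0, -0.003, 0.0]], [[-0.011, -0.0, 0.019], [0.0, -0.004, 0.0]], [[-0.014, -0.0, 0.024], [0.0, -0.005, -0.0]]] end q 0.0632926850638347
[[[-0.003, -0.0, 0.005], [0.0, -0.001, 0.0]], [[-0.005, -0.0, 0.01], [-0.0, -0.002, 0.0]], [[-0.008, -0.0, 0.015], [0.0, -0.003, -0.0]], [[-0.011, -0.0, 0.019], [0.0, -0.004, -0.0]], [[-0.013, -0.0, 0.024], [0.0, -0.005, 0.0]]] end q 0.03164634253191735
[[[-0.003, -0.0, 0.005], [0.0, -0.001, -0.0]], [[-0.005, -0.0, 0.01], [0.0, -0.002, -0.0]], [[-0.008, -0.0, 0.015], [0.0, -0.003, 0.0]], [[-0.01, -0.0, 0.02], [0.0, -0.004, 0.0]], [[-0.012, -0.0, 0.025], [0.0, -0.005, -0.0]]] end q 0.0
```

{"name": "send_rows", "arguments": {
  "plan": [
    [[-0.003, 0, 0.005], [0, -0.001, 0]],
    [[-0.006, 0, 0.009], [0, -0.002, 0]],
    [[-0.009, 0, 0.014], [0, -0.003, 0]],
    [[-0.012, 0, 0.019], [0, -0.004, 0]],
    [[-0.015, 0, 0.023], [0, -0.005, 0]]
  ]
}}

```text
time_s: 33.5
tcp_pos: [0.5181, 0.1425, 0.094]
eef_rot: [-0.1, 39.6, 12.3]
contact_force: [2.1, 1.7, -0.2]
gripper_width: 0.0397
```

{"name": "send_rows", "arguments": {
  "plan": [
    [[-0.003, 0, 0.005], [0, -0.001, 0]],
    [[-0.006, 0, 0.009], [0, -0.002, 0]],
    [[-0.009, 0, 0.014], [0, -0.003, 0]],
    [[-0.011, 0, 0.019], [0, -0.004, 0]],
    [[-0.014, 0, 0.024], [0, -0.005, 0]]
  ]
}}

```text
time_s: 34.0
tcp_pos: [0.5187, 0.1426, 0.0982]
eef_rot: [-0.1, 39.4, 12.3]
contact_force: [1.1, 1.1, 0.4]
gripper_width: 0.0395
```

{"name": "send_rows", "arguments": {
  "plan": [
    [[-0.003, 0, 0.005], [0, -0.001, 0]],
    [[-0.005, 0, 0.01], [0, -0.002, 0]],
    [[-0.008, 0, 0.015], [0, -0.003, 0]],
    [[-0.011, 0, 0.019], [0, -0.004, 0]],
    [[-0.013, 0, 0.024], [0, -0.005, 0]]
  ]
}}

```text
time_s: 34.5
tcp_pos: [0.5194, 0.1428, 0.1022]
eef_rot: [-0.1, 39.2, 12.3]
contact_force: [0.9, 0.5, 0.3]
gripper_width: 0.0397
```

Run:
```python
from fk import *
s=r.get_state();p,o=now();print(np.round(s["joints"],1),np.round(s["contact_force"],1),s["gripper_width"])
pc=inC(p+.008*o.as_matrix()[:,0])+[5,0,0];q=.237-np.arcsin((pc[2]-70)/133);print(pc.round(1),"q",q,plate(q).round(1))
c=r.capture("top")
d=r.trace(c,"glazed_lid")[0];w=inC(cloud(c,d["mask"]));f=w[(w[:,0]<-80)&(w[:,0]>-115)&(abs(w[:,1])<150)&(w[:,2]>120)];print("lid front top z",np.percentile(f[:,2],[10,50,90]).round(0))
lift(p,o,q,np.linspace(q,-.008,11)[1:],90-s["eef_rot"][1],51)
```

```text
[  -9.     8.3  -46.7 -129.3  -21.3   55.2] [0.9 0.5 0.3] 0.03967122939180816
[-119.9  150.4   97.2] q 0.031150960480986895 [-120.2  149.    97.2]
lid front top z [168. 181. 185.]
[[[-0.002, -0.0, 0.003], [-0.0, -0.0, 0.0]], [[-0.003, -0.0, 0.006], [0.0, -0.001, 0.0]], [[-0.005, -0.0, 0.009], [0.0, -0.001, -0.0]], [[-0.006, -0.0, 0.012], [0.0, -0.002, -0.0]], [[-0.008, -0.0, 0.015], [0.0, -0.002, 0.0]]] end q 0.011575480240493444
[[[-0.002, -0.0, 0.003], [0.0, -0.0, 0.0]], [[-0.003, -0.0, 0.006], [0.0, -0.001, 0.0]], [[-0.005, -0.0, 0.009], [0.0, -0.001, 0.0]], [[-0.006, -0.0, 0.012], [0.0, -0.002, -0.0]], [[-0.007, -0.0, 0.016], [0.0, -0.002, -0.0]]] end q -0.008
```

{"name": "send_rows", "arguments": {
  "plan": [
    [[-0.002, 0, 0.003], [0, 0, 0]],
    [[-0.003, 0, 0.006], [0, 0, 0]],
    [[-0.005, 0, 0.009], [0, 0, 0]],
    [[-0.006, 0, 0.012], [0, 0, 0]],
    [[-0.008, 0, 0.015], [0, 0, 0]]
  ]
}}

```text
time_s: 35.1
tcp_pos: [0.5199, 0.1429, 0.1048]
eef_rot: [-0.1, 39.2, 12.3]
contact_force: [1.4, 1.8, 0.8]
gripper_width: 0.0393
```

{"name": "send_rows", "arguments": {
  "plan": [
    [[-0.002, 0, 0.003], [0, 0, 0]],
    [[-0.003, 0, 0.006], [0, 0, 0]],
    [[-0.005, 0, 0.009], [0, 0, 0]],
    [[-0.006, 0, 0.012], [0, 0, 0]],
    [[-0.007, 0, 0.015], [0, 0, 0]]
  ]
}}

```text
time_s: 35.6
tcp_pos: [0.5205, 0.1431, 0.1073]
eef_rot: [-0.1, 39.2, 12.3]
contact_force: [-0.0, 0.4, 2.7]
gripper_width: 0.0395
```

```bash
cat > lid.py <<'E'
from fk import *
s=r.get_state();p,o=now();print(np.round(s["contact_force"],1),s["gripper_width"])
pc=inC(p+.008*o.as_matrix()[:,0])+[5,0,0];print(pc.round(1),"q",.237-np.arcsin((pc[2]-70)/133))
for n in("top","scene"):
    c=r.capture(n);w=inC(cloud(c));f=w[(w[:,0]<-85)&(w[:,0]>-104)&(w[:,1]<40)&(w[:,1]>-150)&(w[:,2]>120)];b=w[(w[:,0]<85)&(w[:,0]>70)&(abs(w[:,1])<150)&(w[:,2]>125)]
    print(n,"lid front top z",np.percentile(f[:,2],[10,50,90]).round(1),"back",np.percentile(b[:,2],[10,50,90]).round(1))
E
python3 lid.py
```

```text
[-0.   0.4  2.7] 0.03952143903714352
[-118.8  150.4  102.2] q -0.0077214778901532055
top lid front top z [149.8 155.  158.5] back [140.1 144.2 147.9]
scene lid front top z [149.5 153.1 156.6] back [139.  142.5 146.2]
```

{"name": "send_rows", "arguments": {
  "plan": [
    [[-0.001, 0, 0.003], [0, 0, 0]],
    [[-0.002, 0, 0.005], [0, 0, 0]],
    [[-0.004, 0, 0.008], [0, 0, 0]],
    [[-0.005, 0, 0.01], [0, 0, 0]],
    [[-0.006, 0, 0.013], [0, 0, 0]]
  ]
}}

```text
time_s: 36.2
tcp_pos: [0.521, 0.1432, 0.1094]
eef_rot: [-0.1, 39.2, 12.3]
contact_force: [1.0, 0.7, -0.5]
gripper_width: 0.0395
```

```bash
python3 lid.py
```

```text
[ 1.   0.7 -0.5] 0.03954662827655537
[-118.2  150.4  104.3] q -0.024116280716209915
top lid front top z [140.7 144.4 147.7] back [139.  143.7 147.5]
scene lid front top z [139.3 142.9 146.5] back [138.5 142.2 145.7]
```

Lid is flush front and back. One small extra nudge to seat it, then release and withdraw.

{"name": "send_rows", "arguments": {
  "plan": [
    [[-0.001, 0, 0.002], [0, 0, 0]],
    [[-0.002, 0, 0.004], [0, 0, 0]],
    [[-0.003, 0, 0.006], [0, 0, 0]],
    [[-0.003, 0, 0.006], [0, 0, 0]],
    [[-0.003, 0, 0.006], [0, 0, 0]]
  ]
}}

```text
time_s: 36.8
tcp_pos: [0.521, 0.1432, 0.1098]
eef_rot: [-0.1, 39.2, 12.3]
contact_force: [6.4, 2.6, -6.2]
gripper_width: 0.0393
```

{"name": "send_rows", "arguments": {
  "plan": [
    [[0, 0, 0], [0, 0, 0]],
    [[0, 0, 0], [0, 0, 0]],
    [[0, 0, 0], [0, 0, 0]],
    [[0, 0, 0], [0, 0, 0]],
    [[0, 0, 0], [0, 0, 0]]
  ],
  "jaw": 1
}}

```text
time_s: 37.3
tcp_pos: [0.521, 0.1432, 0.1099]
eef_rot: [-0.2, 39.2, 12.3]
contact_force: [0.1, -0.0, -0.7]
gripper_width: 0.0739
```

{"name": "send_rows", "arguments": {
  "plan": [
    [[0, 0, 0], [0, 0, 0]],
    [[0, 0, 0], [0, 0, 0]],
    [[0, 0, 0], [0, 0, 0]],
    [[0, 0, 0], [0, 0, 0]],
    [[0, 0, 0], [0, 0, 0]]
  ]
}}

```text
time_s: 37.8
tcp_pos: [0.521, 0.1431, 0.1099]
eef_rot: [-0.2, 39.2, 12.3]
contact_force: [-0.2, -0.1, -0.1]
gripper_width: 0.0881
```

```bash
python3 lid.py
python3 - <<'E'
from fk import *
p,o=now();j=np.array(r.get_state()["joints"]);print(j.round(1))
o1=ori(53);e=p+RC.apply([-.06,0,-.005])
for t in(.33,.66,1):
    om=o*R.from_rotvec((o.inv()*o1).as_rotvec()*t);cc,j=ikn(p+(e-p)*t,om,j);print(round(cc,4),j.round(1))
seg(p,o,e,o1)
E
```

```text
[-0.2 -0.1 -0.1] 0.08805909202116113
[-118.2  150.4  104.8] q -0.028098084993358252
top lid front top z [140.7 144.4 147.8] back [139.  143.8 147.5]
scene lid front top z [139.2 142.9 146.1] back [138.9 142.7 145.9]
[  -6.4    6.7  -44.6 -125.5  -17.7   49. ]
0.0 [  -9.6    6.1  -48.2 -127.7  -21.6   53.9]
0.0 [ -12.9    5.5  -51.6 -128.7  -25.5   57.6]
0.0 [ -16.5    5.2  -54.9 -128.7  -29.4   60.8]
[[[-0.058, 0.0, -0.056], [0.001, -0.01, -0.0]], [[-0.116, 0.0, -0.112], [0.002, -0.02, -0.0]], [[-0.173, 0.001, -0.167], [0.002, -0.03, -0.001]], [[-0.231, 0.001, -0.223], [0.003, -0.04, -0.001]], [[-0.289, 0.001, -0.279], [0.004, -0.049, -0.001]]]
```

{"name": "send_rows", "arguments": {
  "plan": [
    [[-0.058, 0, -0.056], [0, -0.01, 0]],
    [[-0.116, 0, -0.112], [0, -0.02, 0]],
    [[-0.173, 0, -0.167], [0, -0.03, 0]],
    [[-0.23, 0, -0.223], [0, -0.04, 0]],
    [[-0.289, 0, -0.279], [0, -0.05, 0]]
  ]
}}

```text
time_s: 38.4
tcp_pos: [0.462, 0.1303, 0.105]
eef_rot: [-0.2, 36.9, 12.3]
contact_force: [-0.4, 0.2, -0.4]
gripper_width: 0.0876
```

{"name": "send_rows", "arguments": {
  "plan": [
    [[0, 0, 0], [0, 0, 0]],
    [[0, 0, 0], [0, 0, 0]],
    [[0, 0, 0], [0, 0, 0]],
    [[0, 0, 0], [0, 0, 0]],
    [[0, 0, 0], [0, 0, 0]]
  ]
}}

```text
time_s: 38.9
tcp_pos: [0.4624, 0.1304, 0.1052]
eef_rot: [-0.2, 36.9, 12.3]
contact_force: [-0.4, 0.1, -0.2]
gripper_width: 0.0877
```

```bash
python3 lid.py
python3 - <<'E'
from fk import *
s=r.get_state();print(s["time_s"],np.round(s["joints"],1),np.round(s["contact_force"],1))
c=r.capture("top");cv2.imwrite("pics/fin.png",cv2.resize(c["color"][40:290,60:460],None,fx=2,fy=2)[:,:,::-1])
for t in("lever_plate","wax_tin","pewter_weight","matrix","square_matrix","oval_matrix"):
    for d in r.trace(c,t)[:1]:print(t,round(d["score"],2),np.round(d["uv"]),np.median(cloud(c,d["mask"]),0).round(3))
E
```

```text
[-0.4  0.1 -0.2] 0.08770773439891072
[-178.   150.3  100.4] q 0.006505798133902563
top lid front top z [140.4 144.5 147.5] back [139.5 143.6 147.3]
scene lid front top z [138.8 142.8 146.2] back [138.3 142.6 146. ]
39.0 [ -16.8    5.2  -55.1 -128.4  -29.8   61. ] [-0.2  0.4  0.6]
lever_plate 0.86 [196. 193.] [0.538 0.15  0.106]
wax_tin 0.73 [370. 181.] [ 0.582 -0.345  0.045]
pewter_weight 0.62 [104. 218.] [0.463 0.408 0.033]
matrix 0.69 [369. 260.] [ 0.352 -0.338  0.018]
```

View pics/fin.png

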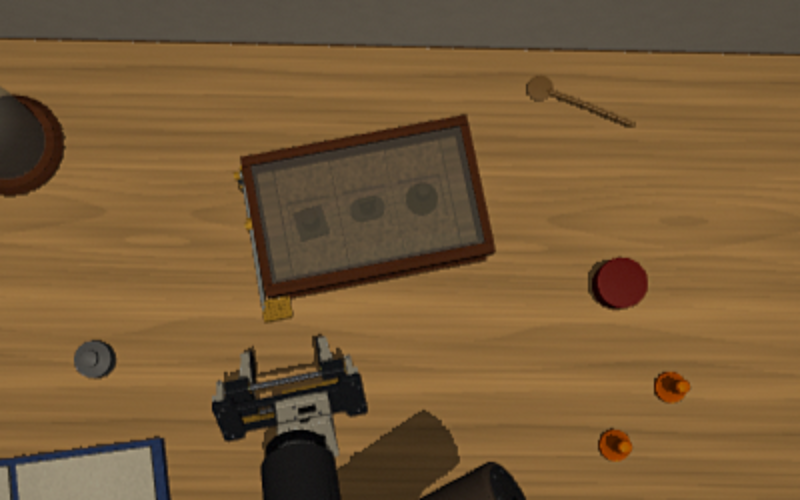

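The lid is shut with all three matrices in their wells: square (310,222), oval (367,208) and round (422,198). The gripper is clear of the plate.

```bash
python3 -c "
from plant import r
print(r.close_job())"
```

```text
the job is handed in; nothing more can be done
None
```

The round bronze matrix is in the vacant right-hand well and the lid is shut. I handed the job in at about 39 s of the 72 s allowed.

**What I did:** I pinched the lever plate and pressed it to its stop, and the lid stood open by itself at about 13 degrees past upright. I picked up the bronze matrix and set it on the well floor. Then I pinched the plate again and brought it up slowly, holding it back until the lid was flush before letting go.

**What the last checks showed:**
- **Matrix:** it stands upright about 1 mm from the well centre, with its top 127 mm above the pine top, as expected (58 + 69). It met the floor with about 7 N.
- **Lid:** front and back top edges read about 143–144 mm in both cameras, so it is fully closed, and it stayed so after release.
- **Bystanders:** the tin and the weight are within about 1 mm of where they started. The square and oval matrices show in their wells in the last picture. The network did not find those two through the glass, so that check is by eye only. I did not touch the orange look-alikes.

**What disagreed:**
- **Force spike:** early on, a transient force of about 66 N showed while the arm was away from everything. Joint 3 was at its lower limit (-58.28 degrees) at that moment. It read about -58.3, so I cannot rule out that it briefly passed its range. The force was gone at the next reading.
- **Lever angle:** towards the end of the raise, the angle worked out from the gripper ran 2–3 mm ahead of the lid, because the plate had shifted slightly in the grip. I went by the lid height seen in the cameras instead.

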